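# Ready the bonsai pot clamp: cover the bar, then hold the sprung jaw open

## Robot

A 6-joint arm with a two-finger parallel gripper is mounted at the origin on the work surface. World frame = base frame: x ahead of the robot, y to its left, z up, the work surface at z = 0. Lengths are in m, angles in degrees, forces in N, time in s.
With the tool pointing down it reaches from about 0.325 to 0.85 m from the base axis. Payload 15.5 kg.
Tool frame: the origin (TCP) lies on the centre line of the jaws, within the pads' length; the fingertips stand tip_extent ahead of it and the grasp point (between the pads) is the TCP (tip_extent is the distance from the TCP to the fingertips, in m); z points along the fingers, y is the direction in which the jaws open and shut (so a half turn about z gives the same grasp; the last joint's range is limited). The gripper opens to 91 mm and grips with 3 to 60 N. Pads are 32 mm wide; open, the fingers measure 118 mm over their backs; the gripper's body (76 mm by 178 mm) begins 60 mm behind the grasp point.
Start: joints at [-5.472, 28.281, 77.091, -0, 74.628, -5.472], TCP at [0.625, 0, 0.21] pointing down, gripper open.
Joint ranges: [-166.48, 166.48], [-47.26, 123.95], [12.59, 153.08], [-70.14, 250.14], [6.76, 159.57], [-176.63, 176.63]. Speed limits (degrees/s): [108.29, 108.29, 147.25, 172.46, 172.46, 172.46].

## Interface

Orientations are given as a 3x3 rotation matrix whose columns are the frame's x, y, z axes.
In Python, from plant import * gives the robot as it stands.
- The arm moves only by the tool servo_tool, never from a script. Its argument "increments" is a list of rows, each a list of 7 numbers: the finger opening in cm, from 0 to 9.12, then the shift along the tool's x, y, z in cm, then the turn, a rotation vector about the tool's x, y, z in degrees. A call has 1 to 10 rows; each row shifts and turns the pose as measured when the row begins, along the tool's axes as they then stand; what a row does not reach is not made up. A row lasts 1/12 s, in which the tool goes at most 41.7 mm and 7.16 degrees, less where a joint would pass 70% of its speed; a pose out of reach is approached as far as the arm can. A call is refused whole if a number of a shift passes 4.17 or a number of a turn 7.16, either way. A call with a gripper value outside its range is refused whole. The fingers move at their own pace and stop on an object; "force" is the grip in N (left out, the last holds). Time passes only in rows, so rows that do not move let the fingers close. It gives the time, the measured TCP pose, the force and the opening at its end, in the units of the state.
- get_obs(): the state, without advancing time (a new reading comes with each control period).
- capture(name): name is "scene" or "side" or "wrist"; returns the picture (400x640x3 uint8, red, green, blue); there is no depth.
- get_calibration(name): a dict with "fx", "fy", "cx", "cy" (pixels), "view" (4x4, takes a point from world to camera coordinates). Camera axes: x right, y down, z forward; pixel columns grow to the right and rows downward; lengths in m; the calibration is good to about 2 mm. A picture is of the moment at which its call begins: read the wrist's pose just before it. get_calibration takes no time and is no camera call; for the wrist camera it gives the pose at the moment of the call.
- job_done(): hands the job in, once; it reports no verdict.
The state is a dict: "clock": time; "joint_positions": joint angles; "qvel": joint speeds; "joint_torque": joint torques, N m; "eef_pos": TCP position; "tcp_rot": TCP orientation; "contact_force": force on the tool from outside, world axes, zero at the start; "moment": the same for the moment, N m; "opening": finger opening in m.
Only numpy, scipy, OpenCV 4.12 (cv2) and the standard library are available. Lean on these libraries where they do the work, as an engineer would, in place of code of your own. Each camera call takes 0.05 s, during which the arm holds its last target.

## Task

Get the bonsai clamp ready to take the clay pot: first hang the U-shaped rubber jaw cover over the clamp's fixed bar and let go of it, while the jaw is still closed. Then take the upright handle of the spring-loaded jaw, pull it out until the jaw's pointer lines up with the pointer of the steel marker clip, and keep holding it there: the job finishes with the gripper still holding the jaw at the mark. Leave everything else on the table where it stands.

Things in the scene. Friction and masses are not known exactly. Their poses are not given: they have to be found in the camera images.
- clamp: Fixed bonsai pot clamp: aluminium plate 270 x 170 x 12 mm on the table, turned by its yaw. Origin: centre of the plate's underside. Its x axis runs from the handle end to the bar end, its y axis along the bar, z up. The jaw is pulled out along -x, away from the bar.
- bar_top (a point): Middle of the top face of the clamp's fixed horizontal steel bar, 75 mm above the table; axes as the clamp's. Bar: square, 14 x 14 mm, 150 mm long along y, 90 mm from the plate's centre; 132 mm of it is free between its two posts, with 49 mm of air below. The closed jaw block stands 53 mm from the bar; its top is 2 mm lower than the bar's.
- cover_center (a point): Middle of the loose rigid rubber jaw cover (0.10-0.20 kg), 42 mm above its feet. It stands on two legs like an upside-down U: 60 mm along its y, 36 mm across its x, 84 mm high with its fin. The roof's underside is 2 mm below this point, so hung on the bar this point is 2 mm above bar_top, with its y along the bar, either way round.
- jaw: Sliding jaw: 40 mm wide steel tongue with an upright handle and a wooden jaw block. Origin on the handle's axis at the plate's top; axes as the clamp's. Slides only along the clamp's x, 110 mm at most, out along -x; starts closed (origin 65 mm from the plate's centre). A spring draws it shut with about 5 N when closed, 11 N at 80 mm out (80 N/m); let go, it shuts.
- handle (a point): Point to grip on the jaw's upright round steel handle, 58 mm above the table: 22 mm in diameter, bare from 32 to 84 mm above the table, then a cap 28 mm across and 6 mm high. The tongue under it tops out at 28 mm above the table; the back of the jaw block is 77 mm from the handle's axis toward +x.
- jaw_pointer (a point): Tip of the thin (4 mm) steel pointer that sticks out sideways from the jaw's tongue toward the clamp's -y, 30 mm above the table; moves with the jaw; axes as the clamp's.
- mark (a point): Tip of the matching 4 mm pointer of the marker clip on the plate's -y edge, 30 mm above the table; axes as the clamp's. It stands 45 to 80 mm from the closed jaw's pointer, toward -x. The jaw is at the mark when jaw_pointer and mark have the same x in the clamp's frame; the tips then face each other 1 mm apart.
- clip: The marker clip: small fixed steel block, 12 x 22 x 22 mm with a small screw on top; origin at its underside on the plate, 12 mm above the table.
- cover: The same jaw cover; origin between its feet, at the bottom. Legs 6 mm thick, 40 mm long, with a 24 mm slot between them that runs along y; above them a roof 6 mm thick (40 to 46 mm up); on its middle an upright grey plastic fin to grip, 10 mm thick along x, 44 mm long along y, from 46 to 84 mm up.
- dish: Bystander: small ceramic bowl, 64 mm across, 42 mm high; origin at its underside.
- spool: Bystander: wire spool, 60 mm across, 38 mm high; origin at its underside.
- jar: Bystander: small jar, 52 mm across, 46 mm high; origin at its underside.
- training_pot: Bystander: brown clay training pot, 150 mm across, 85 mm high, beyond the clamp; origin at its underside.
- pliers: Bystander: aluminium jin pliers lying flat, about 170 mm long, 15 mm high, beyond the clamp; origin between the handles.
- rake: Bystander: yellow plastic hand rake lying flat, 280 mm long, 21 mm high, at the right side.
- cloche: Bystander: glass bell cloche, 160 mm across, 210 mm high, at the left side; origin at its underside.

How it is judged:
By the outcome, as a careful person would: the job done as asked, in the order asked, and still so for the second after the job is handed in, while the arm keeps its last pose, push and grip.
It also fails if it takes over 56 s, if anything falls off the work surface, if the arm or the gripper's body presses on something with over 40 N, if the wrist force passes 120 N, or if a joint passes its speed limit or range.

## Working session

There is one attempt and no reset: what is moved stays moved. The work goes in short steps, Python scripts to look and compute and a tool call to move; the robot and the scene stay as the last step left them, time stands still between calls to the robot, and variables do not carry over. Pictures are saved under pics/ and viewed, and the job is handed in when it is done.

Besides the shell and the picture viewer there is one more tool, called after "Emit:" in YAML: its name, and indented under it one key for each argument. servo_tool: Moves the arm, as the interface text tells. Its arguments: {"type":"object","properties":{"increments":{"type":"array"},"force":{"type":"number"}},"required":["increments"]}

```bash
mkdir -p pics; ls; python3 - <<'E'
from plant import *
import cv2
o=get_obs();print(o)
for n in ["scene","side","wrist"]:
    c=get_calibration(n);print(n,c)
    cv2.imwrite(f"pics/{n}0.png",capture(n)[:,:,::-1])
E
```

```text
pics
{'clock': 0.0, 'joint_positions': array([-5.46988378e+00,  2.83124453e+01,  7.71280963e+01, -1.71633256e-03,
        7.46267140e+01, -5.47122108e+00]), 'qvel': array([-0.1026203 , -0.08742743, -0.01144214, -0.03876506,  0.07100658,
        0.04211621]), 'joint_torque': array([-1.07322368e-03, -8.78814626e+01, -3.81857479e+01,  7.05250050e-02,
        5.33505273e-02, -1.50444166e-04]), 'eef_pos': array([6.24617229e-01, 4.98409581e-05, 2.09759020e-01]), 'tcp_rot': array([[-3.12500382e-05,  9.99999314e-01, -1.17123814e-03],
       [ 9.99999996e-01,  3.13474365e-05,  8.31401541e-05],
       [ 8.31768124e-05, -1.17123554e-03, -9.99999311e-01]]), 'contact_force': array([ 1.19936386, -0.31247845,  0.40571272]), 'moment': array([ 0.00399662,  0.00634403, -0.03983979]), 'opening': 0.09118756368067722}
scene {'fx': 402.6104040710157, 'fy': 402.6104040710157, 'cx': 316.3751798901885, 'cy': 203.9582296835639, 'view': array([[-0.64233674,  0.76641581, -0.00321201,  0.41135898],
       [ 0.64087275,  0.53481058, -0.55069026, -0.34514001],
       [-0.42033991, -0.35578708, -0.83470349,  1.5875
[... 188 characters left out ...]
y([[ 0.78100783, -0.62427879, -0.01740006, -0.45767321],
       [-0.36626681, -0.43529782, -0.82241378,  0.2680255 ],
       [ 0.50584127,  0.64868467, -0.56862361,  0.95136879],
       [ 0.        ,  0.        ,  0.        ,  1.        ]])}
wrist {'fx': 346.9879413695738, 'fy': 346.9879413695738, 'cx': 317.54818896014893, 'cy': 194.92575054920536, 'view': array([[ 9.99997402e-01, -6.80583517e-04, -2.17555063e-03,
        -6.23255010e-01],
       [-2.35096917e-05, -9.57417975e-01,  2.88705421e-01,
        -3.16296208e-02],
       [-2.27939943e-03, -2.88704620e-01, -9.57415504e-01,
         3.93378756e-01],
       [ 0.00000000e+00,  0.00000000e+00,  0.00000000e+00,
         1.00000000e+00]])}
```

View pics/scene0.png

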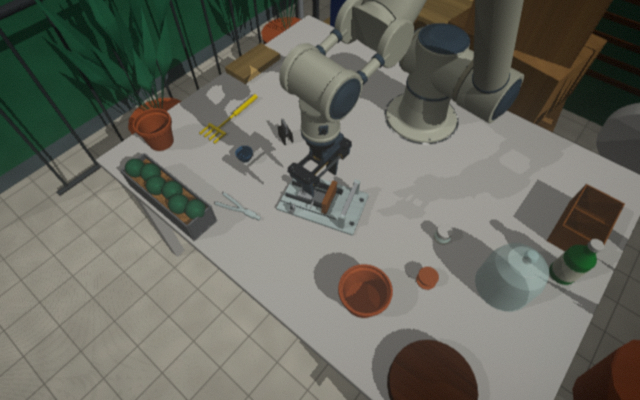

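View pics/side0.png

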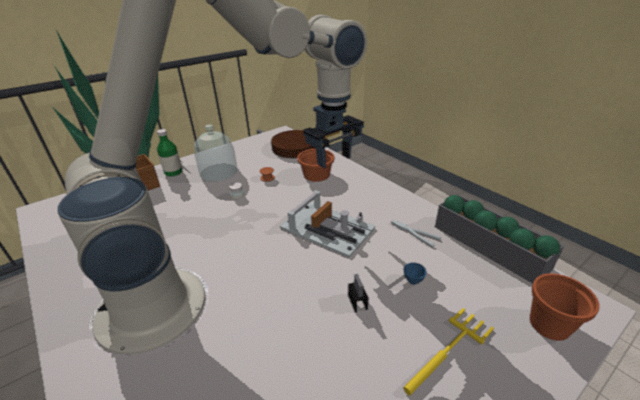

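View pics/wrist0.png

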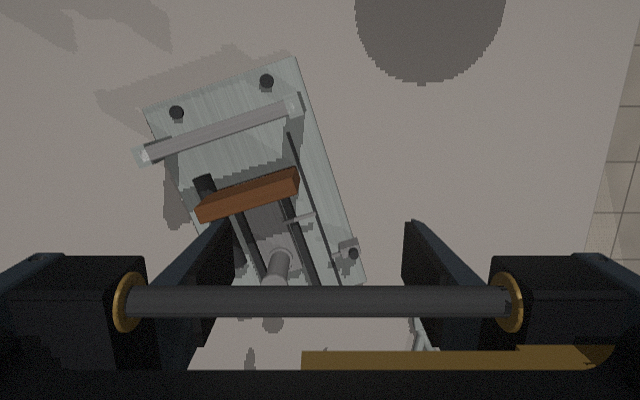

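Wrist view: the clamp's bar ends are at about (140,155) and (300,103), the block at (250,195) and the handle top at (282,255). The side view shows the cover at about (358,293), with the dish at (414,272) near it.

```bash
cat > h.py <<'E'
import numpy as np
def bp(c,u,v,z):
    V=c["view"];R=V[:3,:3];t=V[:3,3]
    d=R.T@np.array([(u-c["cx"])/c["fx"],(v-c["cy"])/c["fy"],1.]);o=-R.T@t
    return o+d*(z-o[2])/d[2]
def pj(c,p):
    q=c["view"][:3,:3]@np.asarray(p)+c["view"][:3,3]
    return np.array([c["fx"]*q[0]/q[2]+c["cx"],c["fy"]*q[1]/q[2]+c["cy"]])
E
python3 - <<'E'
from plant import *
from h import *
import cv2
c=get_calibration("wrist")
np.set_printoptions(precision=4,suppress=True)
for u,v,z in [(140,155,.075),(303,103,.075),(296,57,.012),(144,108,.012),(366,280,.012),(282,252,.09),(313,213,.03),(340,245,.03)]: print(u,v,bp(c,u,v,z))
s=get_calibration("side")
for u,v,z in [(358,285,.06),(353,308,0),(364,308,0),(414,272,.03)]: print('side',bp(s,u,v,z))
s=get_calibration("scene")
for u,v,z in [(285,132,.06),(243,154,.04)]: print('scene',bp(s,u,v,z))
for n,(a,b,w,h) in {"side":(260,180,200,150),"scene":(180,90,200,150)}.items():
    im=capture(n)[b:b+h,a:a+w,::-1]; cv2.imwrite(f"pics/{n}1.png",cv2.resize(im,(800,600),interpolation=cv2.INTER_CUBIC))
E
```

```text
140 155 [0.4635 0.0271 0.075 ]
303 103 [0.611  0.0724 0.075 ]
296 57 [0.6019 0.1148 0.012 ]
144 108 [0.4423 0.0653 0.012 ]
366 280 [ 0.6819 -0.137   0.012 ]
282 252 [ 0.5903 -0.0616  0.09  ]
313 213 [ 0.6184 -0.0445  0.03  ]
340 245 [ 0.6484 -0.0824  0.03  ]
side [ 0.431  -0.3304  0.06  ]
side [ 0.4066 -0.3407  0.    ]
side [ 0.4285 -0.3587  0.    ]
side [ 0.6016 -0.3736  0.03  ]
scene [ 0.4437 -0.3133  0.06  ]
scene [ 0.6047 -0.3702  0.04  ]
```

View pics/side1.png

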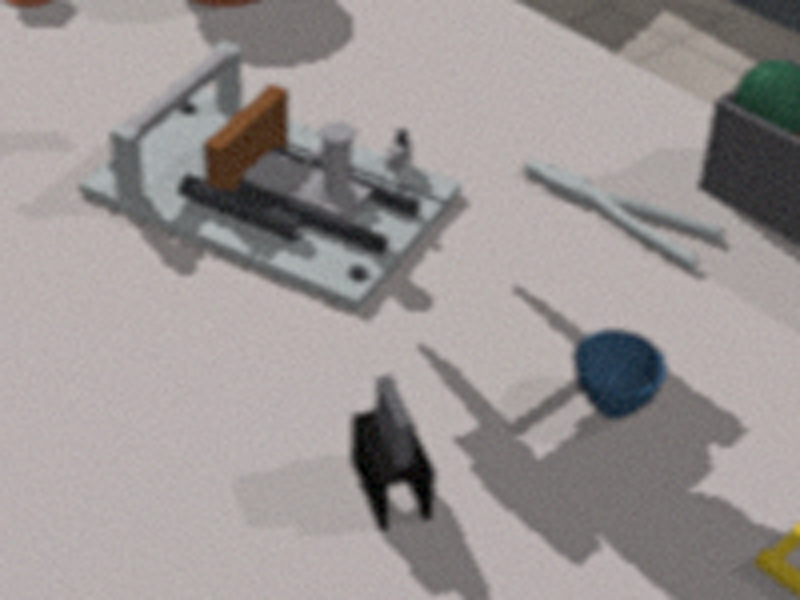

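View pics/scene1.png

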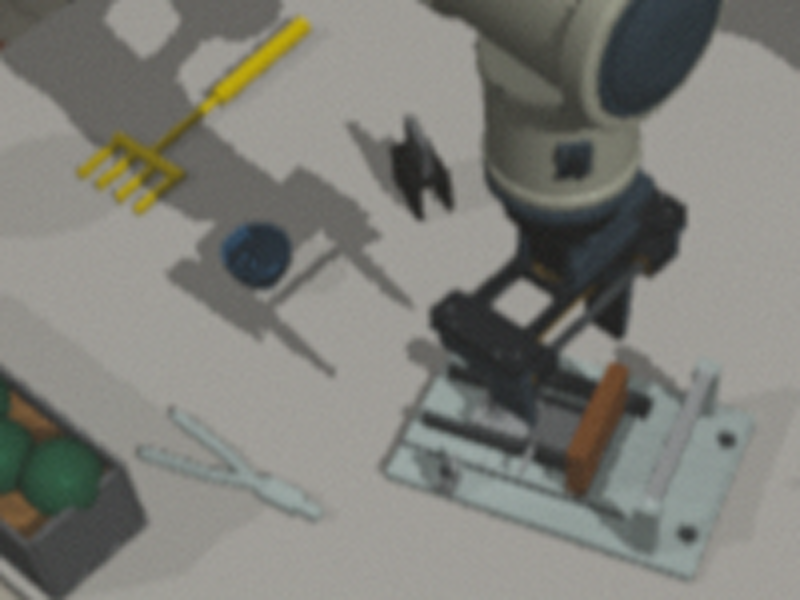

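The side and scene views agree on the cover, at about (0.437,-0.32). Next I move the wrist over it for a close look.

Emit:
servo_tool:
  increments:
    - [9.12, -3.4, -2.0, 0, 0, 0, 0]
    - [9.12, -3.4, -2.0, 0, 0, 0, 0]
    - [9.12, -3.4, -2.0, 0, 0, 0, 0]
    - [9.12, -3.4, -2.0, 0, 0, 0, 0]
    - [9.12, -3.4, -2.0, 0, 0, 0, 0]
    - [9.12, -3.4, -2.0, 0, 0, 0, 0]
    - [9.12, -3.4, -2.0, 0, 0, 0, 0]
    - [9.12, -3.4, -2.0, 0, 0, 0, 0]
    - [9.12, -3.4, -2.0, 0, 0, 0, 0]
    - [9.12, -1.0, 0, 0, 0, 0, 0]

```text
clock: 1.08
eef_pos: [0.4382, -0.3254, 0.2089]
tcp_rot: [[-0.008, 1.0, 0.001], [1.0, 0.008, 0.0], [0.0, 0.001, -1.0]]
contact_force: [0.1, -0.3, 0.2]
opening: 0.0912
```

```bash
python3 - <<'E'
from plant import *
import cv2
o=get_obs();print(o['clock'],o['eef_pos'],o['contact_force'])
c=get_calibration("wrist");import pickle;pickle.dump(c,open('c1.pkl','wb'))
cv2.imwrite("pics/w1.png",capture("wrist")[:,:,::-1])
cv2.imwrite("pics/s2.png",capture("scene")[:,:,::-1])
E
```

```text
1.0833 [ 0.438231   -0.32541423  0.20888062] [ 0.13550283 -0.34357602  0.18579474]
```

View pics/w1.png

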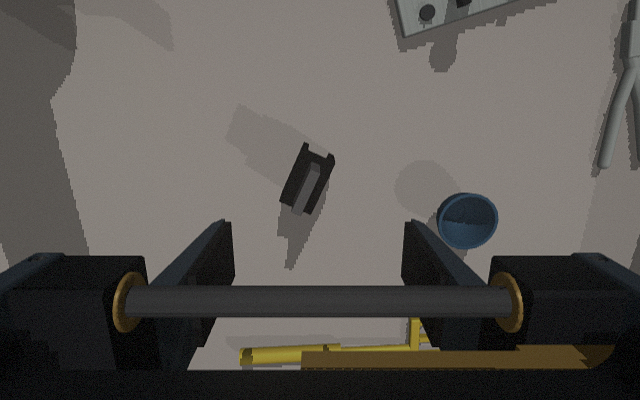

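```bash
python3 - <<'E'
import cv2
im=cv2.imread("pics/w1.png")[120:240,230:390]
cv2.imwrite("pics/w1z.png",cv2.resize(im,(800,600),interpolation=cv2.INTER_CUBIC))
E
```

```text
(no output)
```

View pics/w1z.png

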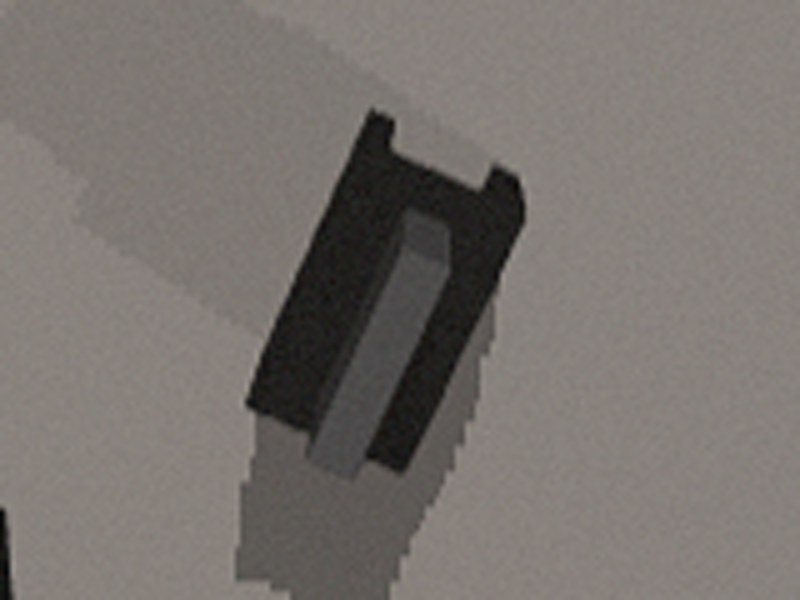

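View pics/s2.png

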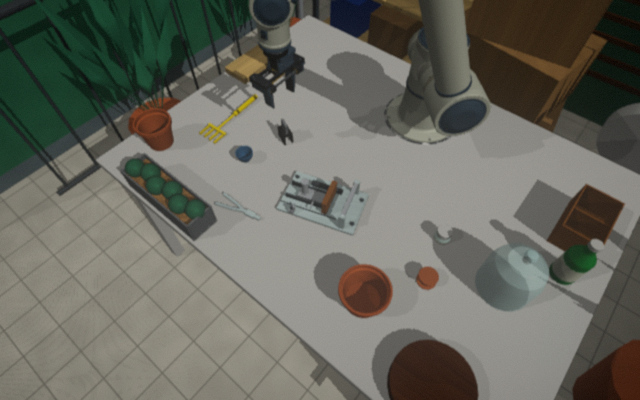

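Crop view: the fin's top-face corners are at (403,248), (448,263), (362,478) and (308,460) in crop pixels. The roof's near corners are at (247,403) and (403,472).

```bash
python3 - <<'E'
from h import *
import pickle
np.set_printoptions(precision=4,suppress=True)
c=pickle.load(open('c1.pkl','rb'))
f=lambda u,v,z:bp(c,230+u/5-.4,120+v/5-.4,z)
P=[f(u,v,.084) for u,v in [(403,248),(448,263),(362,478),(308,460)]]
print(np.array(P),np.mean(P,0))
d=(P[0]+P[1]-P[2]-P[3])/2;print(d,np.linalg.norm(d),np.degrees(np.arctan2(d[1],d[0])))
A,B=f(247,403,.046),f(403,472,.046);e=B-A;print(A,B,np.linalg.norm(e),np.degrees(np.arctan2(e[1],e[0])))
dd=d/np.linalg.norm(d);print('centre from roof',(A+B)/2+.03*dd)
C,D=f(373,110,0.0),f(525,205,0.0)
E
```

```text
[[ 0.4307 -0.3093  0.084 ]
 [ 0.4386 -0.3119  0.084 ]
 [ 0.4232 -0.3524  0.084 ]
 [ 0.4133 -0.349   0.084 ]] [ 0.4264 -0.3307  0.084 ]
[0.0164 0.0401 0.    ] 0.04335586880013947 67.81015375774992
[ 0.3981 -0.3503  0.046 ] [ 0.4299 -0.365   0.046 ] 0.035095946324723994 -24.79110904409788
centre from roof [ 0.4253 -0.3299  0.046 ]
```

```bash
python3 - <<'E'
import plant
print([n for n in dir(plant) if n[0]!='_'], getattr(plant,'tip_extent',None))
E
```

```text
['Unreachable', 'capture', 'get_calibration', 'get_obs', 'job_done', 'tip_extent'] 0.019
```

Emit:
servo_tool:
  increments:
    - [9.12, -0.3, -1.0, 0.5, 0, 0, 7]
    - [9.12, 0, 0, 2, 0, 0, 7]
    - [9.12, 0, 0, 2, 0, 0, 7]
    - [9.12, 0, 0, 2, 0, 0, 3]
    - [9.12, 0, 0, 0, 0, 0, 0]

```text
clock: 1.6
eef_pos: [0.4334, -0.3232, 0.1427]
tcp_rot: [[0.413, 0.911, 0.005], [0.911, -0.413, 0.0], [0.002, 0.004, -1.0]]
contact_force: [-0.4, 0.6, -0.8]
opening: 0.0915
```

Emit:
servo_tool:
  increments:
    - [9.12, -0.94, -0.36, 0.3, 0, 0, -1.2]
    - [9.12, 0, 0, 1.5, 0, 0, 0]
    - [9.12, 0, 0, 0, 0, 0, 0]

```text
clock: 1.85
eef_pos: [0.4281, -0.3272, 0.1254]
tcp_rot: [[0.384, 0.923, 0.005], [0.923, -0.384, 0.002], [0.003, 0.004, -1.0]]
contact_force: [-0.8, -0.2, -1.3]
opening: 0.0912
```

```bash
python3 - <<'E'
from plant import *
from h import *
import cv2
o=get_obs();print(o['eef_pos'],o['tcp_rot'])
c=get_calibration("wrist")
im=capture("wrist")[:,:,::-1].copy()
R=np.array(o['tcp_rot']);p=o['eef_pos']
a=np.radians(66.8);Y=np.array([np.cos(a),np.sin(a),0]);X=np.array([np.sin(a),-np.cos(a),0]);C=np.array([.4262,-.3303,0])
for s,t in [(1,1),(1,-1),(-1,1),(-1,-1)]:
    q=pj(c,C+X*.005*s+Y*.022*t+[0,0,.084]);print(q);cv2.circle(im,tuple(int(round(k)) for k in q),2,(0,0,255),-1)
    q=pj(c,C+X*.018*s+Y*.03*t+[0,0,.046]);cv2.circle(im,tuple(int(round(k)) for k in q),2,(0,255,0),-1)
cv2.imwrite("pics/w2.png",im)
E
```

```text
[ 0.42814524 -0.32720392  0.12542835] [[ 0.38403827  0.92330611  0.00451987]
 [ 0.92331184 -0.3840481   0.00151979]
 [ 0.00313908  0.00358959 -0.99998863]]
[326.3264421  193.46253183]
[325.21646607 254.99229781]
[310.93491315 193.32564222]
[310.63894471 254.87682614]
```

View pics/w2.png

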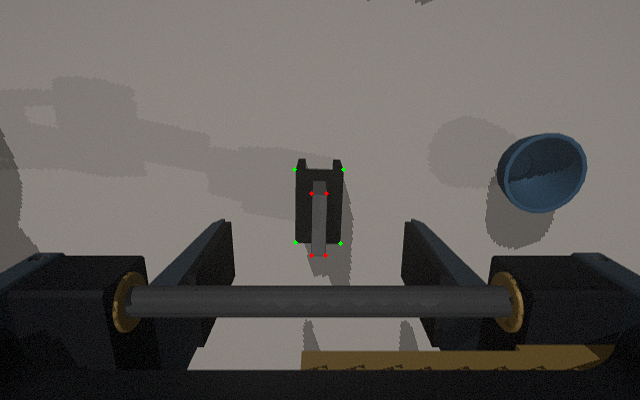

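The projected model lies right on the cover: fin at columns 311–326, rows 193–255. I go down and grip.

Emit:
servo_tool:
  increments:
    - [9.12, -0.36, -0.06, 2.0, 0, 0, 0]
    - [9.12, 0, 0, 2.0, 0, 0, 0]
    - [9.12, 0, 0, 1.2, 0, 0, 0]
    - [9.12, 0, 0, 0.2, 0, 0, 0]
    - [9.12, 0, 0, 0, 0, 0, 0]

```text
clock: 2.32
eef_pos: [0.4319, -0.3309, 0.078]
tcp_rot: [[0.375, 0.927, 0.012], [0.927, -0.375, -0.005], [-0.0, 0.013, -1.0]]
contact_force: [0.9, -0.1, -0.6]
opening: 0.0912
```

Emit:
servo_tool:
  increments:
    - [9.12, -0.16, -0.55, 0.3, 0.7, 0, 0]
    - [9.12, 0, 0, 0.3, 0, 0, 0]
    - [9.12, 0, 0, 0, 0, 0, 0]

```text
clock: 2.57
eef_pos: [0.4274, -0.3307, 0.0746]
tcp_rot: [[0.373, 0.928, 0.002], [0.928, -0.373, -0.002], [-0.001, 0.002, -1.0]]
contact_force: [-0.2, 0.4, 0.6]
opening: 0.0911
```

Emit:
servo_tool:
  increments:
    - [9.12, 0, -0.13, 0.3, 0, 0, -1]
    - [0.6, 0, 0, 0, 0, 0, 0]
    - [0.6, 0, 0, 0, 0, 0, 0]
    - [0.6, 0, 0, 0, 0, 0, 0]
    - [0.6, 0, 0, 0, 0, 0, 0]
    - [0.6, 0, 0, 0, 0, 0, 0]
    - [0.6, 0, 0, 0, 0, 0, 0]
    - [0.6, 0, 0, 0, 0, 0, 0]
  force: 30

```text
clock: 3.23
eef_pos: [0.4266, -0.3309, 0.0729]
tcp_rot: [[0.355, 0.935, 0.003], [0.935, -0.355, -0.004], [-0.002, 0.004, -1.0]]
contact_force: [1.1, 0.3, 0.0]
opening: 0.0474
```

Emit:
servo_tool:
  increments:
    - [0.6, 0, 0, 0, 0, 0, 1]
    - [0.6, 0, 0, 0, 0, 0, 0]
    - [0.6, 0, 0, 0, 0, 0, 0]
    - [0.6, 0, 0, 0, 0, 0, 0]
    - [0.6, 0, 0, 0, 0, 0, 0]
    - [0.6, 0, 0, 0, 0, 0, 0]
    - [0.6, 0, 0, 0, 0, 0, 0]
    - [0.6, 0, 0, 0, 0, 0, 0]

```text
clock: 3.9
eef_pos: [0.4266, -0.3308, 0.0729]
tcp_rot: [[0.373, 0.928, 0.003], [0.928, -0.373, -0.004], [-0.002, 0.004, -1.0]]
contact_force: [-0.3, 1.0, 0.2]
opening: 0.0097
```

Gripped at 9.7 mm opening. I lift, then turn toward the bar.

Emit:
servo_tool:
  increments:
    - [0.6, 0, 0, -2, 0, 0, 0]
    - [0.6, 0, 0, -4, 0, 0, 0]
    - [0.6, 0, 0, -4, 0, 0, 0]
    - [0.6, 0, 0, -4, 0, 0, 0]
    - [0.6, 0, 0, 0, 0, 0, 7]
    - [0.6, 0, 0, 0, 0, 0, 7]
    - [0.6, 0, 0, 0, 0, 0, 7]
    - [0.6, 0, 0, 0, 0, 0, 7]
    - [0.6, 0, 0, 0, 0, 0, 7]
    - [0.6, 0, 0, 0, 0, 0, 7]

```text
clock: 4.73
eef_pos: [0.4252, -0.3295, 0.2201]
tcp_rot: [[0.904, 0.427, 0.002], [0.427, -0.904, -0.002], [0.001, 0.003, -1.0]]
contact_force: [0.4, 0.1, -1.6]
opening: 0.0096
```

```bash
python3 - <<'E'
from plant import *
import numpy as np,cv2
o=get_obs();p=o['eef_pos'];R=o['tcp_rot'];print(p,R,o['contact_force'],o['opening'])
cv2.imwrite("pics/w3.png",capture("wrist")[:,:,::-1])
E
```

```text
[ 0.42522315 -0.32948002  0.22009307] [[ 9.04371277e-01  4.26741510e-01  2.06824696e-03]
 [ 4.26745747e-01 -9.04368248e-01 -2.47792247e-03]
 [ 8.13024504e-04  3.12357750e-03 -9.99994791e-01]] [ 0.43107496  0.08038793 -1.55296943] 0.009620040489292828
```

View pics/w3.png

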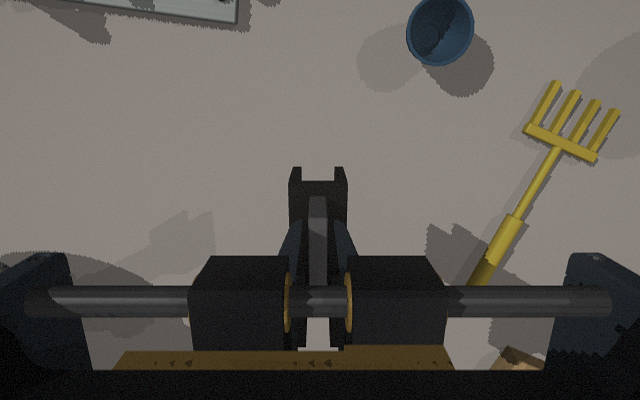

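Emit:
servo_tool:
  increments:
    - [0.6, 0, 0, 0, 0, 0, 7]
    - [0.6, 1.2, -3.8, 0, 0, 0, 1.2]
    - [0.6, 1.2, -3.8, 0, 0, 0, 0]
    - [0.6, 1.2, -3.8, 0, 0, 0, 0]
    - [0.6, 1.2, -3.8, 0, 0, 0, 0]
    - [0.6, 1.2, -3.8, 0, 0, 0, 0]
    - [0.6, 1.2, -3.8, 0, 0, 0, 0]
    - [0.6, 1.2, -3.8, 0, 0, 0, 0]
    - [0.6, 1.2, -3.8, 0, 0, 0, 0]
    - [0.6, 0, 0, 0, 0, 0, 0]

```text
clock: 5.62
eef_pos: [0.4217, -0.0, 0.2177]
tcp_rot: [[0.949, 0.315, 0.003], [0.315, -0.949, -0.003], [0.002, 0.004, -1.0]]
contact_force: [-0.5, -0.3, -1.8]
opening: 0.0098
```

```bash
python3 - <<'E'
from plant import *
import numpy as np,cv2,pickle
o=get_obs();p=o['eef_pos'];R=o['tcp_rot'];print(p,R,o['contact_force'],o['opening'])
c=get_calibration("wrist");pickle.dump(c,open('c4.pkl','wb'))
cv2.imwrite("pics/w4.png",capture("wrist")[:,:,::-1])
E
```

```text
[ 4.21727464e-01 -3.59576226e-05  2.17685156e-01] [[ 0.94903584  0.31515628  0.00273816]
 [ 0.31516406 -0.94903203 -0.00313459]
 [ 0.00161071  0.00383781 -0.99999134]] [-0.45016921 -0.25606351 -1.8245563 ] 0.009776759837509662
```

View pics/w4.png

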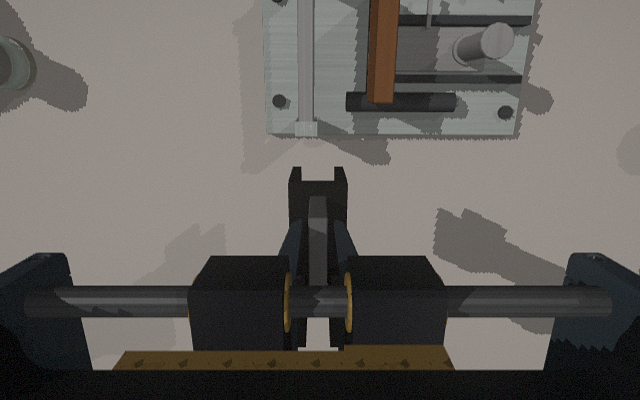

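```bash
python3 - <<'E'
import cv2
im=cv2.imread("pics/w4.png")[0:150,250:450]
cv2.imwrite("pics/w4z.png",cv2.resize(im,(800,600),interpolation=cv2.INTER_CUBIC))
im=cv2.imread("pics/wrist0.png")[40:190,120:320]
cv2.imwrite("pics/w0z.png",cv2.resize(im,(800,600),interpolation=cv2.INTER_CUBIC))
E
```

```text
(no output)
```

View pics/w4z.png

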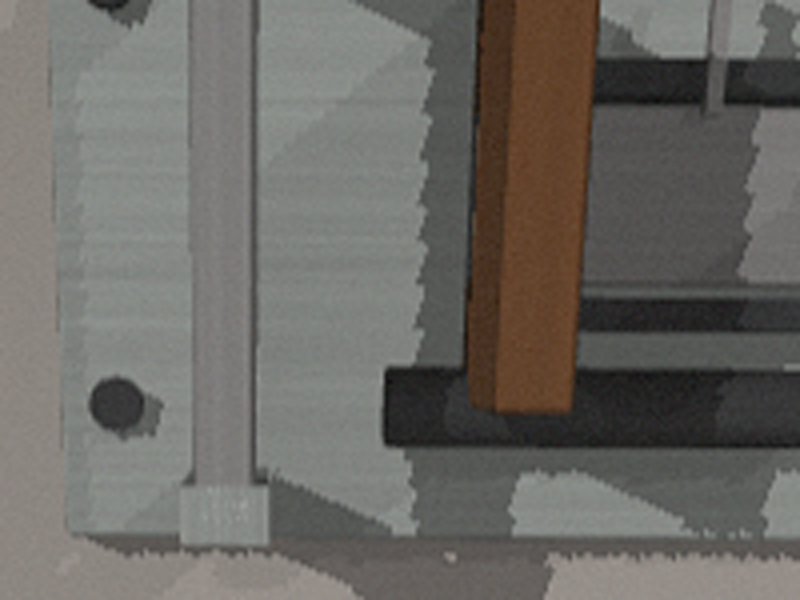

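View pics/w0z.png

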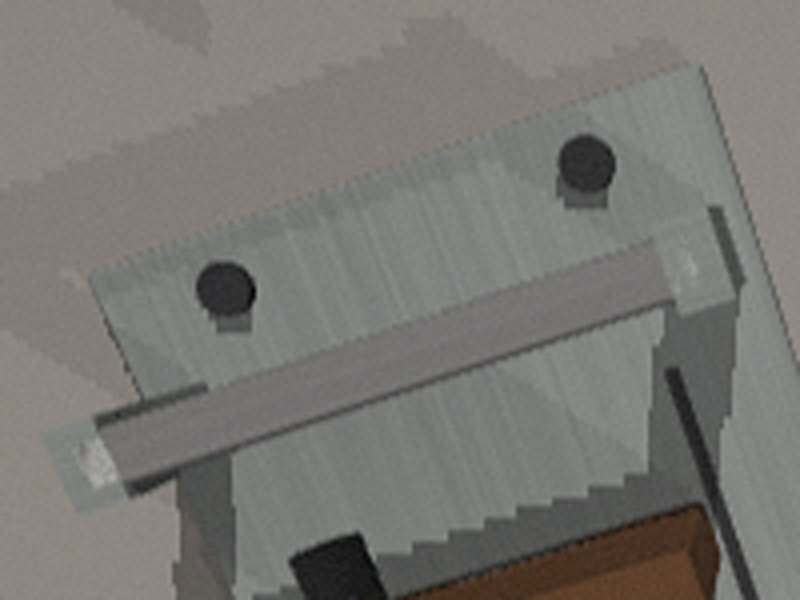

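Bar in the w4 crop: left edge from (189,0) to (194,478), right edge from (251,0) to (251,478), meeting the post at v≈485. In the w0 crop the free ends are at about (110,455) and (665,272). Next I fit the clamp pose.

```bash
python3 - <<'E'
from h import *
import pickle
np.set_printoptions(precision=4,suppress=True)
from scipy.optimize import least_squares
c4=pickle.load(open('c4.pkl','rb'))
c0={'fx': 346.9879413695738, 'fy': 346.9879413695738, 'cx': 317.54818896014893, 'cy': 194.92575054920536, 'view': np.array([[ 9.99997402e-01, -6.80583517e-04, -2.17555063e-03,-6.23255010e-01],[-2.35096917e-05, -9.57417975e-01,  2.88705421e-01,-3.16296208e-02],[-2.27939943e-03, -2.88704620e-01, -9.57415504e-01,3.93378756e-01],[0,0,0,1]])}
# (cam, crop u,v, local xyz)
f4=lambda u,v:(250+u/4-.375,v/4-.375); f0=lambda u,v:(120+u/4-.375,40+v/4-.375)
d4=[(f4(68,533),(.135,.085,.012)),(f4(194,485),(.097,.066,.075)),(f4(251,485),(.083,.066,.075))]
d0=[(f0(92,275),(.135,.085,.012)),(f0(700,65),(.135,-.085,.012)),(f0(100,425),(.097,.066,.075)),(f0(120,488),(.083,.066,.075)),(f0(655,240),(.097,-.066,.075)),(f0(676,299),(.083,-.066,.075))]
L=lambda p,l:np.array([p[0]+np.cos(p[2])*l[0]-np.sin(p[2])*l[1],p[1]+np.sin(p[2])*l[0]+np.cos(p[2])*l[1],l[2]])
def res(p,w):
    r=[]
    if 4 in w:
        r+=[pj(c4,L(p,l))-q for q,l in d4]
        for u,lx in ((189,.097),(251,.083)):
            q=f4(u,0); P=bp(c4,*q,.075); r.append(np.array([(np.cos(p[2])*(P[0]-p[0])+np.sin(p[2])*(P[1]-p[1])-lx)*1000,0]))
    if 0 in w: r+=[pj(c0,L(p,l))-q for q,l in d0]
    return np.concatenate(r)
for w in ([4],[0],[0,4]):
    s=least_squares(res,[.563,-.03,np.radians(107)],args=(w,))
    p=s.x;print(w,p[:2],np.degrees(p[2]),'rms',np.sqrt(np.mean(s.fun**2)));print(s.fun); print('bar',L(p,(.09,0,.075)))
pickle.dump(p,open('clamp.pkl','wb'))
E
```

```text
[4] [ 0.5615 -0.0367] 108.14098820481593 rms 0.5485114365090625
[-0.7305  0.6389 -0.4319 -0.2707  0.9223 -0.2227 -0.607   0.      0.7337
  0.    ]
bar [0.5335 0.0488 0.075 ]
[0] [ 0.5609 -0.0374] 107.73863263949605 rms 0.9273675675717687
[-1.961  -0.3316  0.2258 -1.3014 -0.3282  0.5908  1.508  -0.4721  0.1098
  0.1537  0.1974  1.2616]
bar [0.5334 0.0483 0.075 ]
[0, 4] [ 0.561  -0.0373] 107.81124909025309 rms 0.801980616918773
[-0.8662  0.5402 -0.4687 -0.1424  0.8836 -0.003  -0.083   0.      1.2583
  0.     -1.9581 -0.3326  0.1591 -1.523  -0.2879  0.5477  1.5658 -0.52
  0.0922 -0.0848  0.2003  1.0227]
bar [0.5335 0.0484 0.075 ]
```

Fits from both pictures agree: bar at (0.5335,0.0485), direction about 17.9°. I move over the bar.

Emit:
servo_tool:
  increments:
    - [0.6, 3.0, -0.27, 0, 0, 0, 0.5]
    - [0.6, 3.0, -0.27, 0, 0, 0, 0]
    - [0.6, 3.0, -0.27, 0, 0, 0, 0]
    - [0.6, 3.0, -0.27, 0, 0, 0, 0]
    - [0.6, 0, 0, 1, 0, 0, 0]
    - [0.6, 0, 0, 1, 0, 0, 0]
    - [0.6, 0, 0, 0, 0, 0, 0]

```text
clock: 6.25
eef_pos: [0.5376, 0.044, 0.1962]
tcp_rot: [[0.946, 0.324, 0.003], [0.324, -0.946, -0.006], [0.001, 0.007, -1.0]]
contact_force: [-1.0, -0.0, -1.2]
opening: 0.0099
```

Emit:
servo_tool:
  increments:
    - [0.6, -0.24, -0.56, 1.5, 0.4, 0, 1.0]
    - [0.6, 0, 0, 0.7, 0, 0, 0]
    - [0.6, 0, 0, 0, 0, 0, 0]

```text
clock: 6.5
eef_pos: [0.532, 0.0459, 0.1732]
tcp_rot: [[0.951, 0.308, -0.001], [0.308, -0.951, 0.0], [-0.0, -0.0, -1.0]]
contact_force: [-0.3, -0.6, -1.6]
opening: 0.01
```

```bash
python3 - <<'E'
from plant import *
from h import *
import cv2,pickle
o=get_obs();p=o['eef_pos'];R=np.array(o['tcp_rot']);print(p,R,o['contact_force'],o['opening'])
d=R.T@(np.array([.5335,.0485,p[2]])-p);print('tool delta cm',d*100)
c=get_calibration("wrist");pickle.dump(c,open('c5.pkl','wb'))
cv2.imwrite("pics/w5.png",capture("wrist")[:,:,::-1])
im=capture("side")[160:280,240:400,::-1];cv2.imwrite("pics/s5.png",cv2.resize(im,(800,600),interpolation=cv2.INTER_CUBIC))
E
```

```text
[0.53203043 0.04585246 0.17318415] [[ 9.51459592e-01  3.07773170e-01 -5.65926917e-04]
 [ 3.07773317e-01 -9.51459694e-01  1.90547612e-04]
 [-4.79811209e-04 -3.55475558e-04 -9.99999822e-01]] [-0.28085082 -0.59549088 -1.63961941] 0.009993245118246813
tool delta cm [ 2.21308373e-01 -2.06673347e-01 -3.27189206e-05]
```

View pics/w5.png

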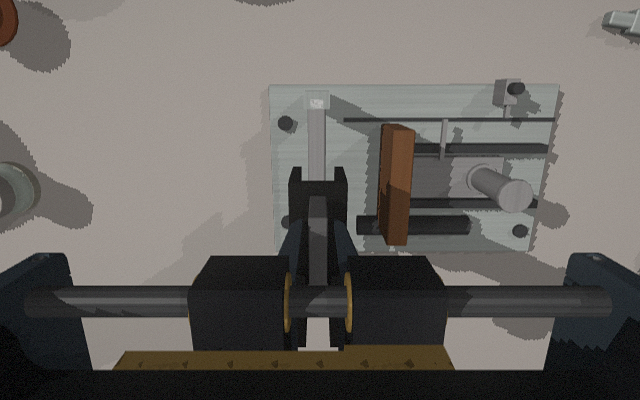

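View pics/s5.png

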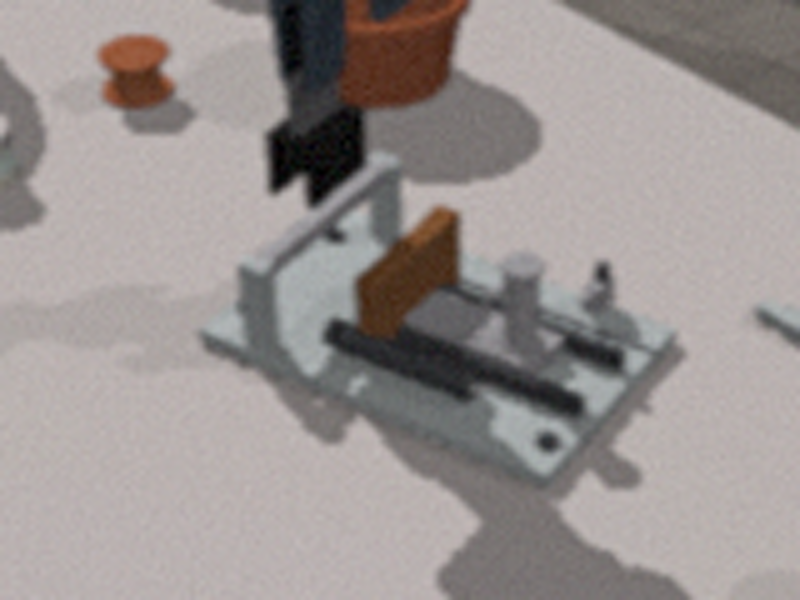

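The slot between the legs (columns 303–334) straddles the bar (columns 310–327) and is centred on it. I descend to just above the bar and re-check.

Emit:
servo_tool:
  increments:
    - [0.6, 0.2, -0.1, 0.8, 0, 0, 0]
    - [0.6, 0, 0, 0.6, 0, 0, 0]
    - [0.6, 0, 0, 0, 0, 0, 0]

```text
clock: 6.85
eef_pos: [0.5352, 0.047, 0.161]
tcp_rot: [[0.951, 0.308, 0.004], [0.308, -0.951, -0.0], [0.004, 0.001, -1.0]]
contact_force: [-0.9, -0.7, -1.6]
opening: 0.0094
```

```bash
python3 - <<'E'
from plant import *
from h import *
import cv2,pickle
o=get_obs();p=o['eef_pos'];R=np.array(o['tcp_rot']);print(p,R,o['contact_force'],o['opening'])
d=R.T@(np.array([.5335,.0485,p[2]])-p);print('tool delta cm',d*100)
im=capture("wrist")[80:230,240:440,::-1];cv2.imwrite("pics/w6.png",cv2.resize(im,(800,600),interpolation=cv2.INTER_CUBIC))
E
```

```text
[0.5352243  0.04698626 0.16098906] [[ 9.51396796e-01  3.07944047e-01  3.82111380e-03]
 [ 3.07946971e-01 -9.51403504e-01 -1.87504812e-04]
 [ 3.57768007e-03  1.35509190e-03 -9.99992682e-01]] [-0.88841435 -0.71635823 -1.64986537] 0.009359270080045203
tool delta cm [-0.11743373 -0.19711656 -0.00068726]
```

View pics/w6.png

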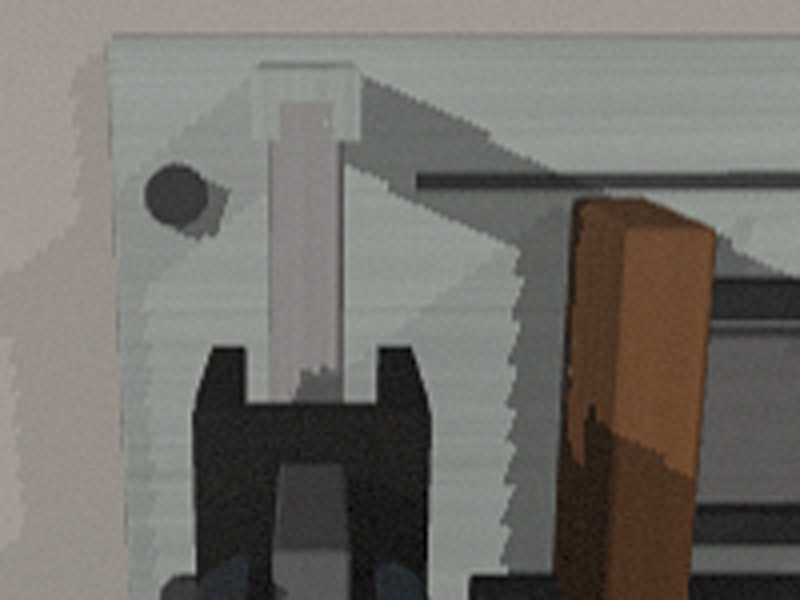

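Emit:
servo_tool:
  increments:
    - [0.6, -0.1, -0.17, 0.1, 0, -0.2, 0]
    - [0.6, 0, 0, 0.8, 0, 0, 0]
    - [0.6, 0, 0, 0.8, 0, 0, 0]
    - [0.6, 0, 0, 0.0, 0, 0, 0]

```text
clock: 7.23
eef_pos: [0.5342, 0.0485, 0.1435]
tcp_rot: [[0.951, 0.308, 0.002], [0.308, -0.951, -0.001], [0.001, 0.002, -1.0]]
contact_force: [-0.1, -0.1, -2.1]
opening: 0.0095
```

Emit:
servo_tool:
  increments:
    - [0.6, -0.05, 0, 0.8, 0, 0, 0]
    - [0.6, 0, 0, 0.8, 0, 0, 0]
    - [0.6, 0, 0, 0.8, 0, 0, 0]
    - [0.6, 0, 0, 0.0, 0, 0, 0]

```text
clock: 7.57
eef_pos: [0.5334, 0.0484, 0.1163]
tcp_rot: [[0.951, 0.309, 0.001], [0.309, -0.951, -0.001], [0.001, 0.002, -1.0]]
contact_force: [-0.9, 0.2, -2.1]
opening: 0.0098
```

Emit:
servo_tool:
  increments:
    - [0.6, 0, 0, 0.3, 0, 0, 0]
    - [0.6, 0, 0, 0.2, 0, 0, 0]
    - [0.6, 0, 0, 0.15, 0, 0, 0]
    - [0.6, 0, 0, 0.0, 0, 0, 0]

```text
clock: 7.9
eef_pos: [0.5333, 0.0483, 0.1085]
tcp_rot: [[0.951, 0.309, 0.0], [0.309, -0.951, -0.001], [-0.0, 0.001, -1.0]]
contact_force: [-0.5, 0.2, -1.7]
opening: 0.0095
```

Emit:
servo_tool:
  increments:
    - [0.6, 0, 0, 0.12, 0, 0, 0]
    - [0.6, 0, 0, 0.0, 0, 0, 0]

```text
clock: 8.07
eef_pos: [0.5339, 0.0483, 0.108]
tcp_rot: [[0.951, 0.309, 0.001], [0.309, -0.951, -0.001], [0.001, 0.002, -1.0]]
contact_force: [-0.1, -0.6, -0.6]
opening: 0.0099
```

```bash
python3 - <<'E'
from plant import *
import cv2
o=get_obs();print(o['eef_pos'],o['contact_force'])
im=capture("side")[160:280,240:400,::-1];cv2.imwrite("pics/s7.png",cv2.resize(im,(800,600),interpolation=cv2.INTER_CUBIC))
E
```

```text
[0.53387121 0.04832669 0.1079619 ] [-0.11570029 -0.58524757 -0.5881962 ]
```

View pics/s7.png

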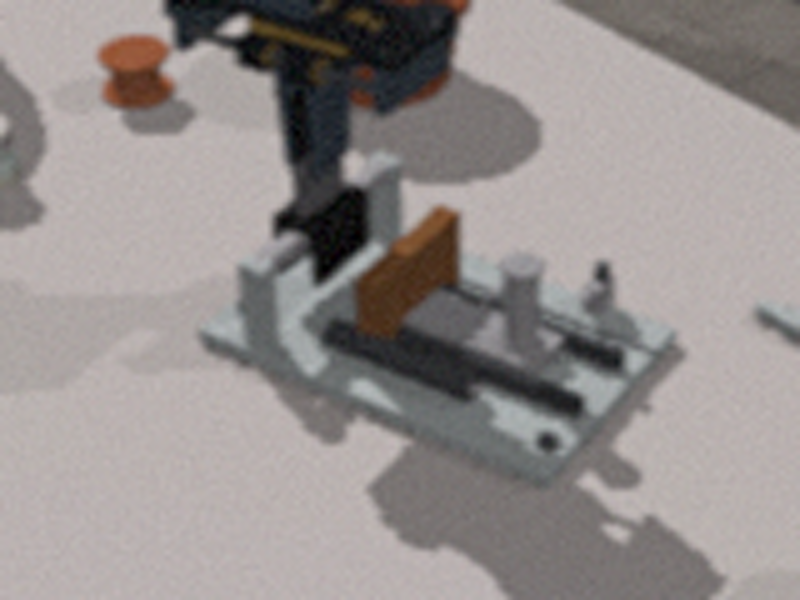

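The cover straddles the bar and the downward load is already falling off. I release, then lift.

Emit:
servo_tool:
  increments:
    - [0.6, 0, 0, 0.05, 0, 0, 0]
    - [4, 0, 0, 0, 0, 0, 0]
    - [4, 0, 0, 0, 0, 0, 0]
    - [4, 0, 0, 0, 0, 0, 0]
    - [4, 0, 0, 0, 0, 0, 0]
    - [4, 0, 0, 0, 0, 0, 0]
    - [4, 0, 0, -1, 0, 0, 0]
    - [4, 0, 0, -2, 0, 0, 0]
    - [4, 0, 0, -4, 0, 0, 0]
    - [9.12, 0, 0, -4, 0, 0, 0]

```text
clock: 8.95
eef_pos: [0.5297, 0.0485, 0.216]
tcp_rot: [[0.951, 0.308, -0.011], [0.308, -0.951, -0.001], [-0.011, -0.002, -1.0]]
contact_force: [1.6, -0.3, -0.4]
opening: 0.0436
```

```bash
python3 - <<'E'
from plant import *
import cv2,pickle
o=get_obs();print(o['eef_pos'],o['contact_force'],o['opening'])
im=capture("side")[160:280,240:400,::-1];cv2.imwrite("pics/s8.png",cv2.resize(im,(800,600),interpolation=cv2.INTER_CUBIC))
c=get_calibration("wrist");pickle.dump(c,open('c8.pkl','wb'))
cv2.imwrite("pics/w8.png",capture("wrist")[:,:,::-1])
E
```

```text
[0.5296581  0.04850958 0.21601949] [ 1.59536741 -0.26193129 -0.41616744] 0.0436232932872268
```

View pics/s8.png

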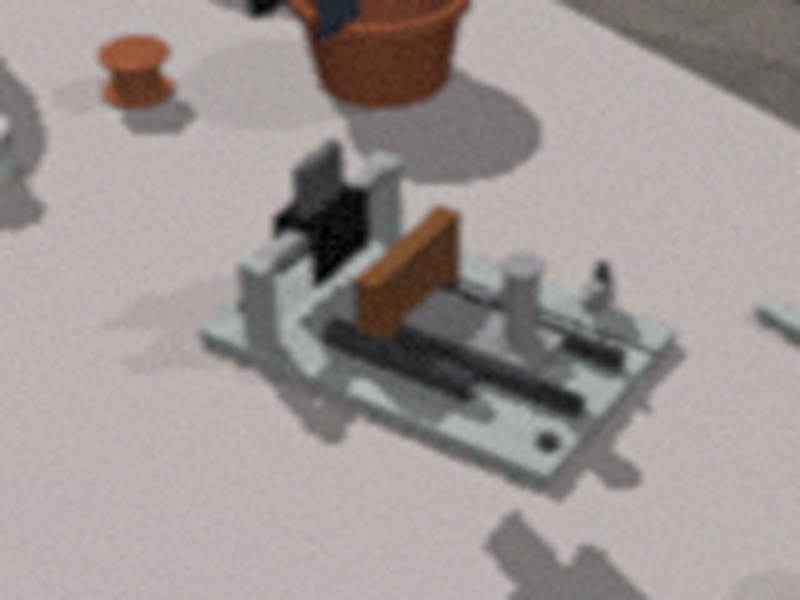

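View pics/w8.png

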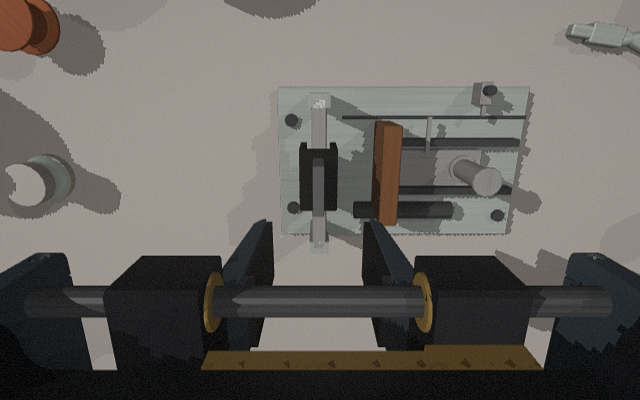

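The cover hangs on the bar, released, and the jaw is still closed. Now I measure the handle, the jaw pointer and the mark.

```bash
python3 - <<'E'
import cv2
im=cv2.imread("pics/w5.png")[70:220,390:590]
cv2.imwrite("pics/w5z.png",cv2.resize(im,(800,600),interpolation=cv2.INTER_CUBIC))
im=cv2.imread("pics/w8.png")[75:195,390:550]
cv2.imwrite("pics/w8z.png",cv2.resize(im,(800,600),interpolation=cv2.INTER_CUBIC))
E
```

View pics/w5z.png

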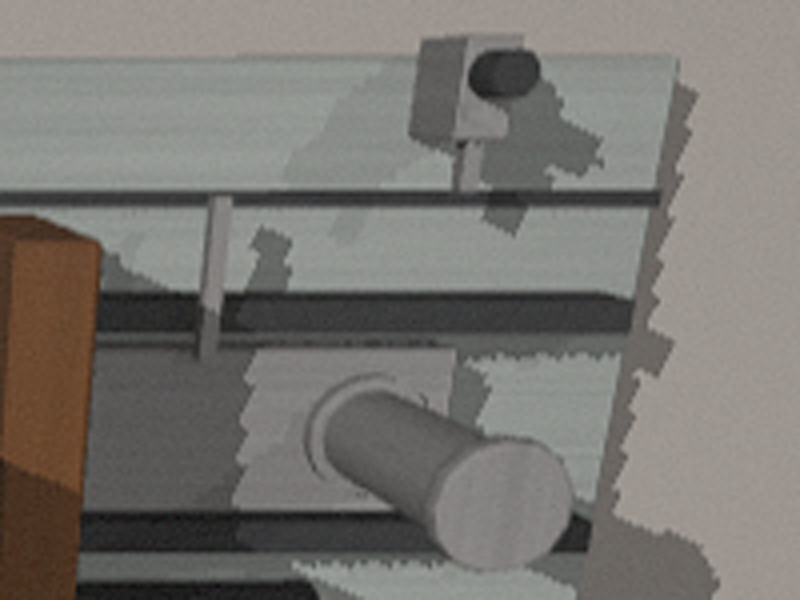

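View pics/w8z.png

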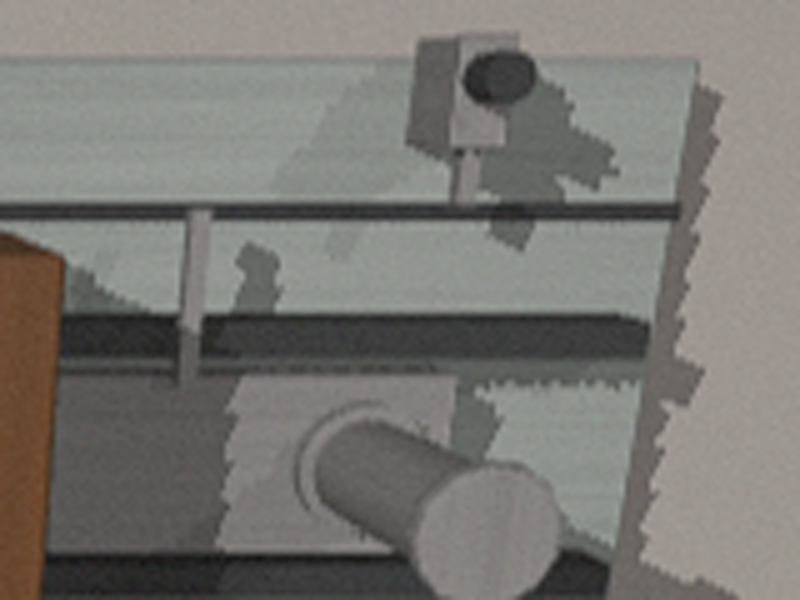

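```bash
cat >> h.py <<'E'
CY=np.radians(107.9);CX=np.array([np.cos(CY),np.sin(CY)]);CV=np.array([-np.sin(CY),np.cos(CY)]);CO=np.array([.561,-.0373])
def cl(P): d=P[:2]-CO; return np.array([d@CX,d@CV])*1000
E
python3 - <<'E'
from h import *
import pickle
np.set_printoptions(precision=4,suppress=True)
a=pickle.load(open('c5.pkl','rb'));b=pickle.load(open('c8.pkl','rb'))
for c,s,ox,oy,pts in ((a,4,390,70,[(221,196,.031),(467,190,.031),(505,503,.09)]),(b,5,390,75,[(201,210,.031),(463,204,.031),(488,538,.09)])):
    for u,v,z in pts:
        P=bp(c,ox+u/s-.4,oy+v/s-.4,z);print(P,cl(P))
E
```

```text
[ 0.6209 -0.0438  0.031 ] [-24.6102 -54.9461]
[ 0.6389 -0.0955  0.031 ] [-79.3796 -56.246 ]
[ 0.582  -0.0985  0.09  ] [-64.7356  -1.1679]
[ 0.6206 -0.0442  0.031 ] [-24.9119 -54.5584]
[ 0.6384 -0.0953  0.031 ] [-79.0134 -55.8038]
[ 0.5808 -0.0987  0.09  ] [-64.5225   0.006 ]
```

Emit:
servo_tool:
  increments:
    - [9.12, 0.1, 3.9, 0, 0, 0.6, 0]
    - [9.12, 0.1, 3.9, 0, 0, 0, 0]
    - [9.12, 0.1, 3.9, 0, 0, 0, 0]
    - [9.12, 0.1, 3.9, 0, 0, 0, 0]
    - [9.12, 0, 0, 2.5, 0, 0, 0]
    - [9.12, 0, 0, 2.5, 0, 0, 0]
    - [9.12, 0, 0, 1.5, 0, 0, 0]
    - [9.12, 0, 0, 0, 0, 0, 0]

```text
clock: 9.72
eef_pos: [0.5912, -0.1062, 0.1633]
tcp_rot: [[0.95, 0.311, 0.023], [0.311, -0.95, -0.001], [0.022, 0.008, -1.0]]
contact_force: [-1.2, 0.0, 0.1]
opening: 0.0911
```

Emit:
servo_tool:
  increments:
    - [9.12, -0.7, -1.0, 0.5, 0.4, -1.2, 0]
    - [9.12, 0, 0, 1.5, 0, 0, 0]
    - [9.12, 0, 0, 0.5, 0, 0, 0]
    - [9.12, 0, 0, 0, 0, 0, 0]

```text
clock: 10.05
eef_pos: [0.5802, -0.0972, 0.1403]
tcp_rot: [[0.95, 0.311, -0.002], [0.311, -0.95, -0.001], [-0.002, 0.0, -1.0]]
contact_force: [0.5, -0.6, 0.5]
opening: 0.0915
```

```bash
python3 - <<'E'
from plant import *
from h import *
import cv2,pickle
o=get_obs();p=o['eef_pos'];R=np.array(o['tcp_rot']);print(p,R,o['contact_force'],o['opening'])
d=R.T@(np.array([.5812,-.0988,.06])-p);print('tool delta cm',d*100)
c=get_calibration("wrist");pickle.dump(c,open('c9.pkl','wb'))
cv2.imwrite("pics/w9.png",capture("wrist")[:,:,::-1])
E
```

```text
[ 0.58021393 -0.09717954  0.14028947] [[ 9.50386698e-01  3.11067268e-01 -1.50997178e-03]
 [ 3.11066117e-01 -9.50387798e-01 -9.51031343e-04]
 [-1.73089347e-03  4.34146480e-04 -9.99998408e-01]] [ 0.52965158 -0.59567402  0.49323448] 0.09147337104903784
tool delta cm [0.05720459 0.1811945  8.02893958]
```

View pics/w9.png

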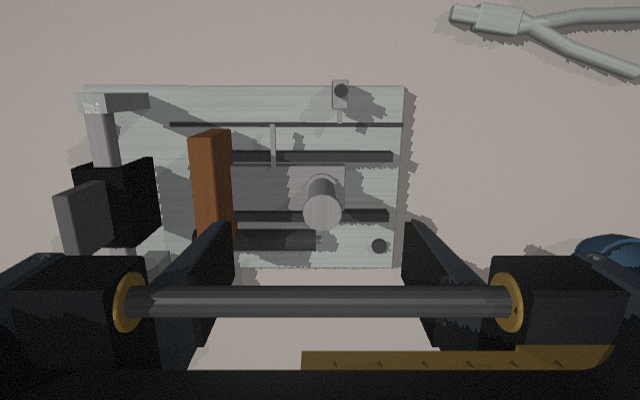

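The handle cap is centred between the fingers (col 322). I descend in stages.

Emit:
servo_tool:
  increments:
    - [9.12, 0.05, 0.18, 2, 0, 0, 0]
    - [9.12, 0, 0, 2, 0, 0, 0]
    - [9.12, 0, 0, 1, 0, 0, 0]
    - [9.12, 0, 0, 0, 0, 0, 0]

```text
clock: 10.43
eef_pos: [0.5839, -0.0984, 0.0944]
tcp_rot: [[0.95, 0.312, 0.005], [0.312, -0.95, -0.003], [0.004, 0.004, -1.0]]
contact_force: [-1.0, 0.2, 0.4]
opening: 0.0909
```

Emit:
servo_tool:
  increments:
    - [9.12, -0.27, -0.05, 1.2, 0.2, -0.3, 0]
    - [9.12, 0, 0, 1.2, 0, 0, 0]
    - [9.12, 0, 0, 0.7, 0, 0, 0]
    - [9.12, 0, 0, 0.2, 0, 0, 0]
    - [9.12, 0, 0, 0, 0, 0, 0]

```text
clock: 10.85
eef_pos: [0.5823, -0.0989, 0.061]
tcp_rot: [[0.95, 0.313, 0.001], [0.313, -0.95, -0.002], [0.0, 0.002, -1.0]]
contact_force: [0.8, 0.7, 0.1]
opening: 0.0913
```

Emit:
servo_tool:
  increments:
    - [1.8, -0.1, 0, 0, 0, 0, 0]
    - [1.8, 0, 0, 0, 0, 0, 0]
    - [1.8, 0, 0, 0, 0, 0, 0]
    - [1.8, 0, 0, 0, 0, 0, 0]
    - [1.8, 0, 0, 0, 0, 0, 0]
    - [1.8, 0, 0, 0, 0, 0, 0]
    - [1.8, 0, 0, 0, 0, 0, 0]
    - [1.8, 0, 0, 0, 0, 0, 0]
    - [1.8, 0, 0, 0, 0, 0, 0]
    - [1.8, 0, 0, 0, 0, 0, 0]
  force: 50

```text
clock: 11.68
eef_pos: [0.5823, -0.0997, 0.0627]
tcp_rot: [[0.95, 0.313, 0.004], [0.313, -0.95, -0.003], [0.003, 0.004, -1.0]]
contact_force: [3.0, -12.0, -0.9]
opening: 0.0274
```

Emit:
servo_tool:
  increments:
    - [1.8, 0, 0, 0, 0, 0, 0]
    - [1.8, 0, 0, 0, 0, 0, 0]
    - [1.8, 0, 0, 0, 0, 0, 0]
    - [1.8, 0, 0, 0, 0, 0, 0]

```text
clock: 12.02
eef_pos: [0.5824, -0.0999, 0.0627]
tcp_rot: [[0.95, 0.313, 0.004], [0.313, -0.95, -0.003], [0.003, 0.004, -1.0]]
contact_force: [1.3, -2.3, 0.1]
opening: 0.0257
```

Emit:
servo_tool:
  increments:
    - [1.8, 0, 0, 0, 0, 0, 0]
    - [1.8, 0, 0, 0, 0, 0, 0]
    - [1.8, 0, 0, 0, 0, 0, 0]

```text
clock: 12.27
eef_pos: [0.5824, -0.0999, 0.0627]
tcp_rot: [[0.95, 0.313, 0.004], [0.313, -0.95, -0.003], [0.003, 0.004, -1.0]]
contact_force: [-0.4, -1.7, 0.5]
opening: 0.026
```

```bash
python3 - <<'E'
from plant import *
from h import *
import cv2,pickle
o=get_obs();print(o['eef_pos'],o['contact_force'],o['moment'],o['opening'])
c=get_calibration("wrist");pickle.dump(c,open('c10.pkl','wb'))
cv2.imwrite("pics/w10.png",capture("wrist")[:,:,::-1])
im=capture("side")[160:280,260:420,::-1];cv2.imwrite("pics/s10.png",cv2.resize(im,(800,600),interpolation=cv2.INTER_CUBIC))
E
```

```text
[ 0.58240933 -0.09989647  0.0626998 ] [-0.38397361 -1.67765533  0.50154695] [-0.15230079  0.09729392 -0.03528775] 0.026006278854232432
```

View pics/w10.png

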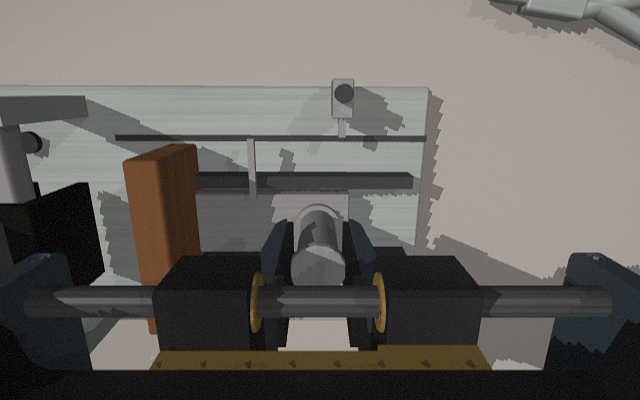

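View pics/s10.png

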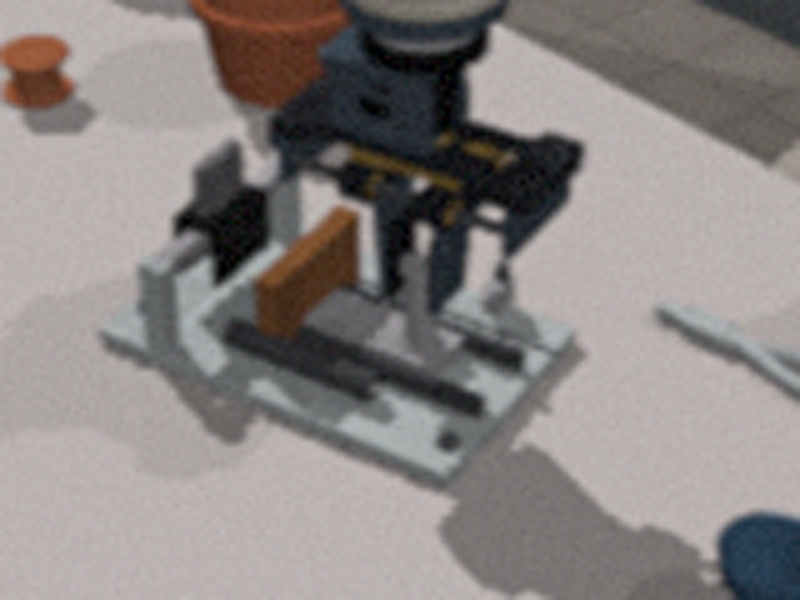

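The opening stopped at 26 mm rather than 22, so the finger tops are probably on the 28 mm cap because I am a bit high. I open, lower and grip again.

Emit:
servo_tool:
  increments:
    - [4.5, 0, 0, 0, 0, 0, 0]
    - [4.5, 0, 0, 0, 0, 0, 0]
    - [4.5, 0, 0, 0, 0.2, -0.2, 0]
    - [4.5, 0, 0, 0.4, 0, 0, 0]
    - [4.5, 0, 0, 0.3, 0, 0, 0]
    - [4.5, 0, 0, 0, 0, 0, 0]

```text
clock: 12.87
eef_pos: [0.5824, -0.0996, 0.055]
tcp_rot: [[0.95, 0.313, -0.001], [0.313, -0.95, -0.0], [-0.001, -0.0, -1.0]]
contact_force: [0.1, 0.7, -0.7]
opening: 0.0446
```

Emit:
servo_tool:
  increments:
    - [1.8, -0.15, -0.05, 0, 0, 0, 0]
    - [1.8, 0, 0, 0, 0, 0, 0]
    - [1.8, 0, 0, 0, 0, 0, 0]
    - [1.8, 0, 0, 0, 0, 0, 0]
    - [1.8, 0, 0, 0, 0, 0, 0]
    - [1.8, 0, 0, 0, 0, 0, 0]
    - [1.8, 0, 0, 0, 0, 0, 0]
    - [1.8, 0, 0, 0, 0, 0, 0]

```text
clock: 13.53
eef_pos: [0.5807, -0.1004, 0.0545]
tcp_rot: [[0.95, 0.313, -0.001], [0.313, -0.95, -0.001], [-0.001, 0.001, -1.0]]
contact_force: [0.1, -0.9, -1.8]
opening: 0.0258
```

Emit:
servo_tool:
  increments:
    - [0, 0, 0, 0, 0, 0, 0]
    - [0, 0, 0, 0, 0, 0, 0]
    - [0, 0, 0, 0, 0, 0, 0]
    - [0, 0, 0, 0, 0, 0, 0]

```text
clock: 13.87
eef_pos: [0.5807, -0.1004, 0.0545]
tcp_rot: [[0.95, 0.313, -0.001], [0.313, -0.95, -0.001], [-0.002, 0.001, -1.0]]
contact_force: [0.6, -2.0, -1.9]
opening: 0.0257
```

```bash
python3 - <<'E'
from plant import *
from h import *
import cv2,pickle
o=get_obs();print(o['eef_pos'],o['contact_force'],o['moment'],o['opening'])
c=get_calibration("wrist");pickle.dump(c,open('c11.pkl','wb'))
im=capture("wrist")[:,:,::-1]
cv2.imwrite("pics/w11.png",im)
im=im[190:340,220:420];cv2.imwrite("pics/w11z.png",cv2.resize(im,(800,600),interpolation=cv2.INTER_CUBIC))
E
```

```text
[ 0.58068597 -0.10037991  0.05450224] [ 0.62466006 -1.99677768 -1.92869781] [-0.04782665  0.08331007 -0.02279796] 0.025740363910180523
```

View pics/w11z.png

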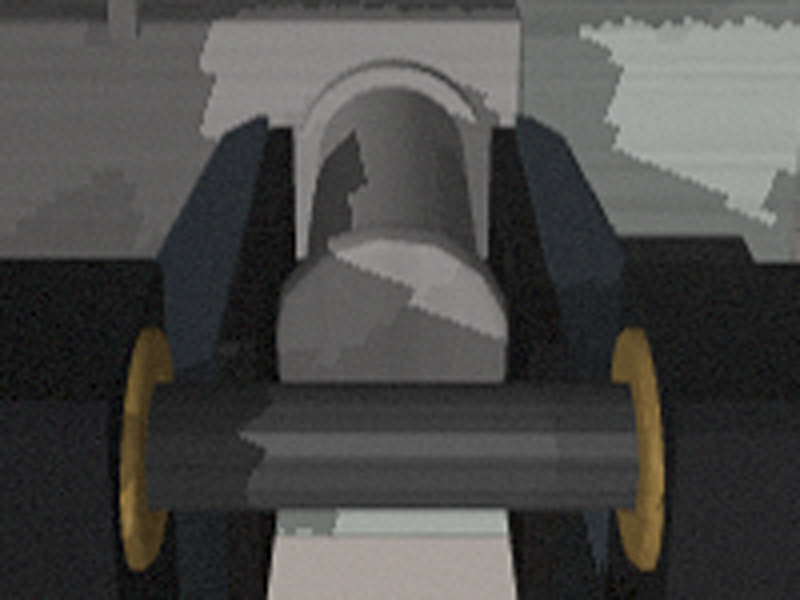

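Gaps show on both sides of the handle shaft, so the fingers' upper faces clamp the cap at 26 mm. Both heights gave this, so it comes from the geometry. The jaw moves in one direction only and is caught firmly between the fingers. I pull gently and check that it follows.

Emit:
servo_tool:
  increments:
    - [0, 0, 0.6, 0, 0, 0, 0]
    - [0, 0, 0.8, 0, 0, 0, 0]
    - [0, 0, 0.8, 0, 0, 0, 0]
    - [0, 0, 0.8, 0, 0, 0, 0]
    - [0, 0, 0.8, 0, 0, 0, 0]
    - [0, 0, 0, 0, 0, 0, 0]
  force: 38

```text
clock: 14.42
eef_pos: [0.5912, -0.1329, 0.0545]
tcp_rot: [[0.95, 0.313, -0.005], [0.314, -0.95, 0.006], [-0.003, -0.008, -1.0]]
contact_force: [0.4, 7.3, 2.4]
opening: 0.0259
```

```bash
python3 - <<'E'
from plant import *
from h import *
import cv2,pickle
o=get_obs();print(o['eef_pos'],cl(o['eef_pos']),o['contact_force'],o['moment'],o['opening'])
c=get_calibration("wrist");pickle.dump(c,open('c12.pkl','wb'))
im=capture("wrist")[:,:,::-1]
cv2.imwrite("pics/w12.png",im)
E
```

```text
[ 0.59115471 -0.13290597  0.05448197] [-100.24635212    0.69007587] [0.4440776  7.29428875 2.37275588] [ 0.99821876  0.04113064 -0.07499981] 0.025934193384077334
```

View pics/w12.png

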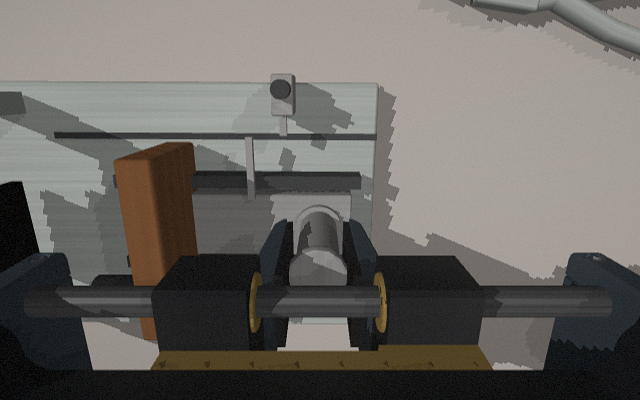

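The jaw follows: the jaw pointer is at about (249,138), the mark at about (284,133).

```bash
cat > z.py <<'E'
import cv2,sys
n,x,y=sys.argv[1],int(sys.argv[2]),int(sys.argv[3])
im=cv2.imread(f"pics/{n}.png")[y:y+75,x:x+100]
cv2.imwrite(f"pics/{n}z.png",cv2.resize(im,(800,600),interpolation=cv2.INTER_CUBIC))
E
python3 z.py w12 220 90
```

```text
(no output)
```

View pics/w12z.png

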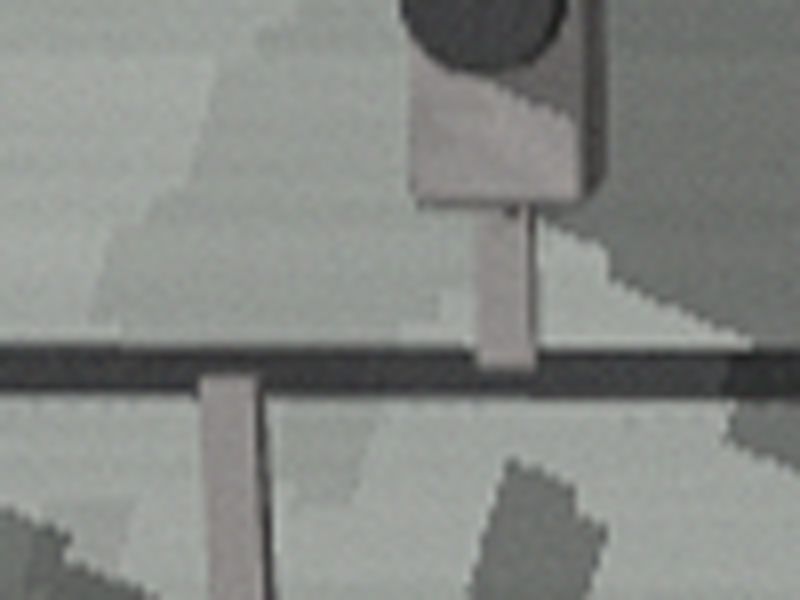

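```bash
python3 - <<'E'
from h import *
import pickle
c=pickle.load(open('c12.pkl','rb'))
a,b=[cl(bp(c,220+u/8-.44,90+v/8-.44,.032)) for u,v in ((228,378),(505,362))];print(a,b,a-b)
E
```

```text
[-59.3531409  -55.24048854] [-78.96360072 -56.49523649] [19.61045982  1.25474794]
```

Emit:
servo_tool:
  increments:
    - [0, 0, 0.7, 0, 0, 0, 0]
    - [0, 0, 0.7, 0, 0, 0, 0]
    - [0, 0, 0.3, 0, 0, 0, 0]
    - [0, 0, 0, 0, 0, 0, 0]
    - [0, 0, 0, 0, 0, 0, 0]

```text
clock: 14.88
eef_pos: [0.5947, -0.1439, 0.0545]
tcp_rot: [[0.95, 0.314, -0.009], [0.314, -0.949, 0.013], [-0.004, -0.015, -1.0]]
contact_force: [-1.3, 8.1, 1.3]
opening: 0.0263
```

```bash
python3 - <<'E'
from plant import *
from h import *
import cv2,pickle
o=get_obs();print(o['eef_pos'],cl(o['eef_pos']),o['contact_force'],o['opening'])
c=get_calibration("wrist");pickle.dump(c,open('c13.pkl','wb'))
im=capture("wrist")[:,:,::-1]
cv2.imwrite("pics/w13.png",im)
E
python3 z.py w13 210 90
```

```text
[ 0.59471317 -0.14393808  0.05447688] [-111.83816862    0.69465937] [-1.25178112  8.07257157  1.32523791] 0.02629045665994264
```

View pics/w13z.png

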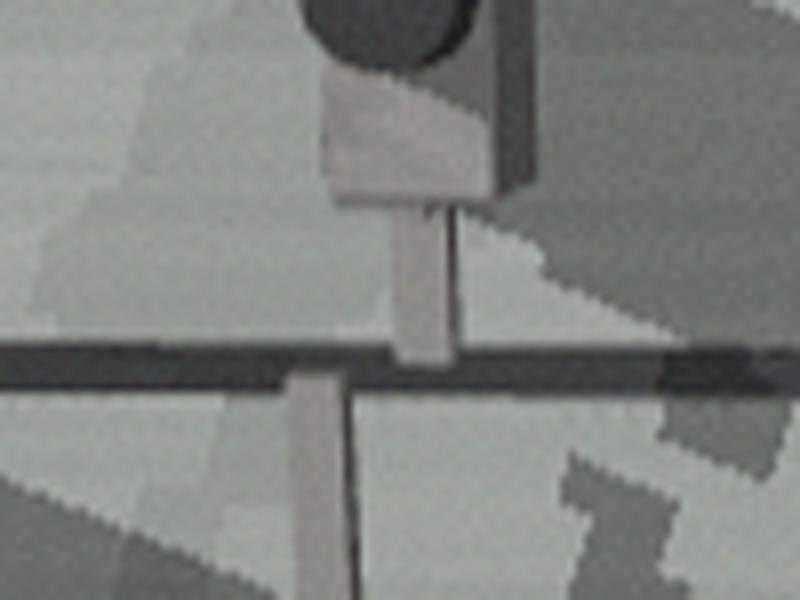

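Remaining gap is about 8 mm (tips at crop columns 314 and 424). I correct the slight tilt while continuing.

Emit:
servo_tool:
  increments:
    - [0, 0, 0.3, 0, -0.5, 0, 0]
    - [0, 0, 0.4, 0, -0.5, 0, 0]
    - [0, 0, 0.3, 0, -0.3, 0, 0]
    - [0, 0, 0, 0, 0, 0, 0]
    - [0, 0, 0, 0, 0, 0, 0]

```text
clock: 15.35
eef_pos: [0.5959, -0.1477, 0.0545]
tcp_rot: [[0.949, 0.314, -0.005], [0.314, -0.949, -0.002], [-0.005, 0.0, -1.0]]
contact_force: [-0.7, 7.6, 1.3]
opening: 0.0263
```

```bash
python3 - <<'E'
from plant import *
from h import *
import cv2,pickle
o=get_obs();print(o['eef_pos'],cl(o['eef_pos']),o['contact_force'],o['opening'])
c=get_calibration("wrist");pickle.dump(c,open('c14.pkl','wb'))
im=capture("wrist")[:,:,::-1]
cv2.imwrite("pics/w14.png",im)
E
python3 z.py w14 200 90
```

```text
[ 0.59588221 -0.14770428  0.05448509] [-115.78137335    0.73976816] [-0.70935457  7.64307451  1.31394498] 0.02625869830460359
```

View pics/w14z.png

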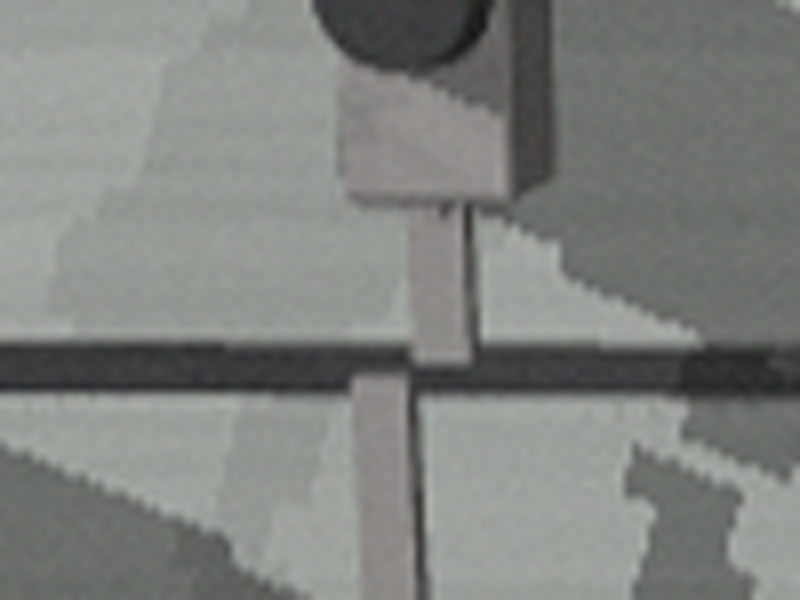

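Emit:
servo_tool:
  increments:
    - [0, 0, 0.35, 0, 0, 0, 0]
    - [0, 0, 0.25, 0, 0, 0, 0]
    - [0, 0, 0, 0, 0, 0, 0]
    - [0, 0, 0, 0, 0, 0, 0]

```text
clock: 15.73
eef_pos: [0.5961, -0.1485, 0.0545]
tcp_rot: [[0.949, 0.314, -0.008], [0.314, -0.949, 0.005], [-0.006, -0.007, -1.0]]
contact_force: [0.1, 8.6, 2.1]
opening: 0.026
```

```bash
cat > look.py <<'E'
from plant import *
from h import *
import cv2,pickle,sys
n=sys.argv[1]
o=get_obs();print(o['clock'],o['eef_pos'],cl(o['eef_pos']),o['contact_force'],o['opening'],o['tcp_rot'][2])
c=get_calibration("wrist");pickle.dump(c,open(f'c{n}.pkl','wb'))
im=capture("wrist")[:,:,::-1]
cv2.imwrite(f"pics/w{n}.png",im)
E
python3 look.py 15
python3 z.py w15 200 90
```

```text
15.7333 [ 0.59613517 -0.14848814  0.05448735] [-116.6050398     0.73997969] [0.1384723  8.5857075  2.13034447] 0.026045994593230384 [-0.00642306 -0.00692301 -0.99995541]
```

View pics/w15z.png

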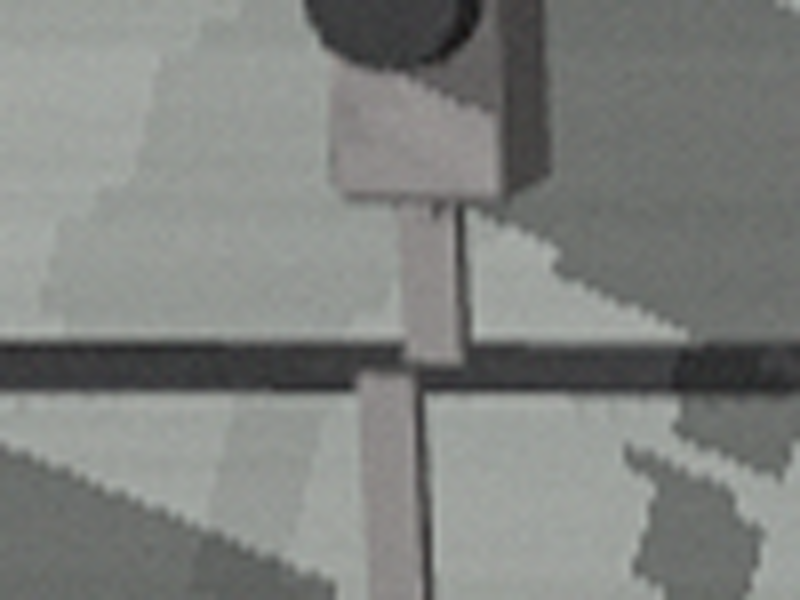

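Zero rows fall back a little under the spring load. I apply a steady bias instead.

Emit:
servo_tool:
  increments:
    - [0, 0, 0.35, 0, -0.4, 0, 0]
    - [0, 0, 0.3, 0, -0.2, 0, 0]

```text
clock: 15.95
eef_pos: [0.5972, -0.1518, 0.0545]
tcp_rot: [[0.949, 0.315, -0.007], [0.315, -0.949, -0.002], [-0.007, -0.0, -1.0]]
contact_force: [-0.5, 10.6, 3.0]
opening: 0.0264
```

```bash
python3 look.py 16
python3 z.py w16 200 90;python3 - <<'E'
from plant import *
from h import *
o=get_obs();print(o['clock'],cl(o['eef_pos']))
E
```

```text
15.95 [ 0.59719201 -0.1518274   0.05448247] [-120.10748677    0.76063743] [-0.45275071 10.5621754   2.95184882] 0.026372133472484998 [-7.10838323e-03 -1.47144626e-04 -9.99974724e-01]
16.0 [-120.36759949    0.76602341]
```

View pics/w16z.png

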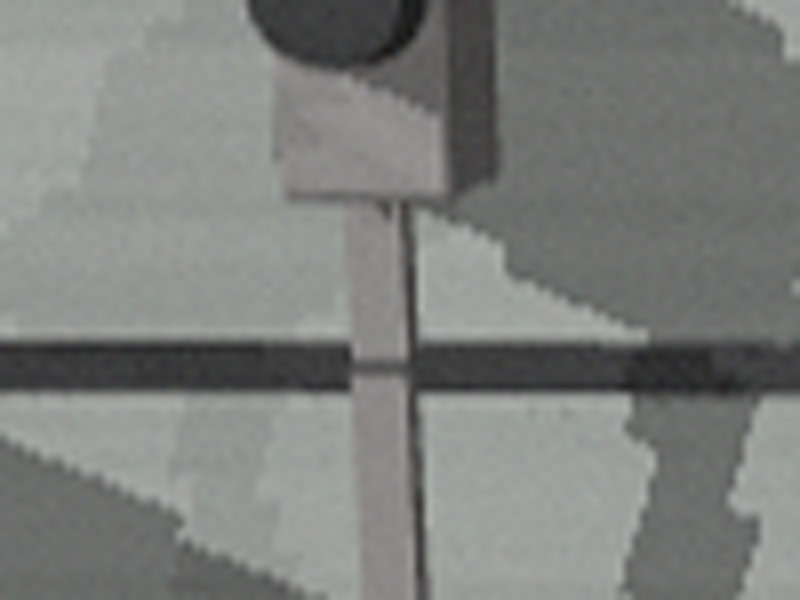

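The tips face each other, continuing one line at columns 352–408. I check that it holds steady under the held target.

```bash
python3 - <<'E'
from plant import *
from h import *
import cv2
for i in range(12):
    o=get_obs();print(round(o['clock'],2),cl(o['eef_pos']),o['contact_force'].round(1),o['opening'].round(4)); im=capture("side" if i==5 else "wrist")
    if i==5:
        s=im[160:280,260:420,::-1];cv2.imwrite("pics/s17.png",cv2.resize(s,(800,600),interpolation=cv2.INTER_CUBIC))
E
python3 look.py 17
python3 z.py w17 200 90
```

```text
16.0 [ 0.59726683 -0.15207658  0.05448941] [-120.36759949    0.76602341] [-1.11519463  8.27949273  3.407978  ] 0.02664796575367314 [-7.11544273e-03 -1.53423574e-07 -9.99974685e-01]Traceback (most recent call last):
  File "<stdin>", line 5, in <module>
AttributeError: 'float' object has no attribute 'round'
```

View pics/w17z.png

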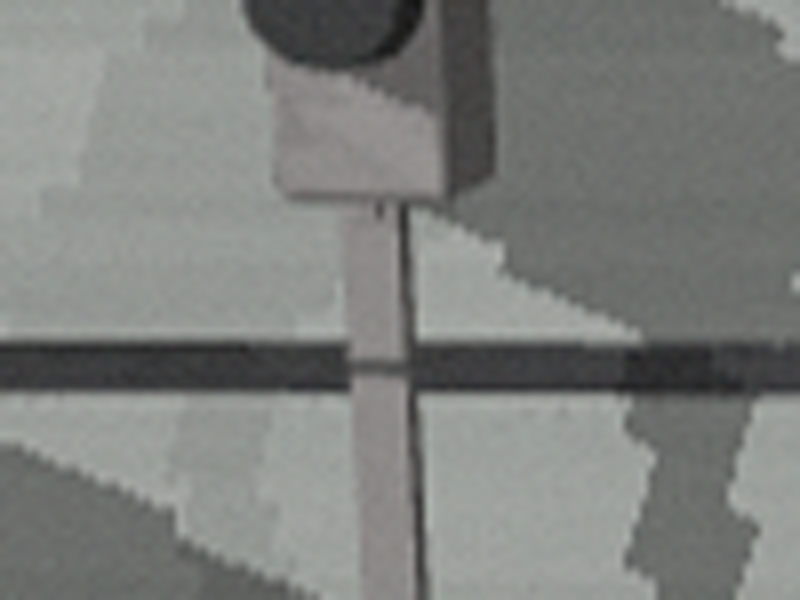

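```bash
python3 - <<'E'
from plant import *
from h import *
import cv2
for i in range(12):
    o=get_obs();print(round(o['clock'],2),cl(o['eef_pos']),o['contact_force'].round(1),round(o['opening'],4)); im=capture("side" if i==5 else "scene" if i==6 else "wrist")
    if i==5:
        s=im[160:280,260:420,::-1];cv2.imwrite("pics/s17.png",cv2.resize(s,(800,600),interpolation=cv2.INTER_CUBIC))
    if i==6: cv2.imwrite("pics/sc17.png",im[:,:,::-1])
E
python3 look.py 18
python3 z.py w18 200 90
```

```text
16.05 [-120.33617248    0.7608986 ] [-0.1  8.2  3.3] 0.0259
16.1 [-120.29653237    0.73912612] [-1.3  8.1  3.1] 0.0262
16.15 [-120.30951799    0.75627508] [-0.8  8.7  3.3] 0.026
16.2 [-120.31166765    0.77288084] [-1.2  9.3  3.8] 0.0256
16.25 [-120.30206044    0.75440145] [-1.3  8.7  2.6] 0.0259
16.3 [-120.30997063    0.73434899] [-0.3  9.   2.3] 0.0262
16.35 [-120.30765241    0.76641995] [-0.7  9.3  2.8] 0.0264
16.4 [-120.26193984    0.75242651] [-0.3  8.5  2.5] 0.0263
16.45 [-120.28115171    0.75764066] [-0.2  9.   3.5] 0.026
16.5 [-120.27488841    0.77344239] [-0.5  7.9  2.2] 0.0259
16.55 [-120.3143445     0.77496112] [0.1 9.1 2.6] 0.0262
16.6 [-120.29721932    0.74867314] [-0.3  8.3  3.4] 0.0261
16.65 [ 0.59721764 -0.15200153  0.05448901] [-120.28106473    0.78976713] [-0.51861665  8.91493908  2.38423254] 0.02599755435066899 [-7.08481499e-03 -1.08347356e-04 -9.99974897e-01]
```

View pics/w18z.png

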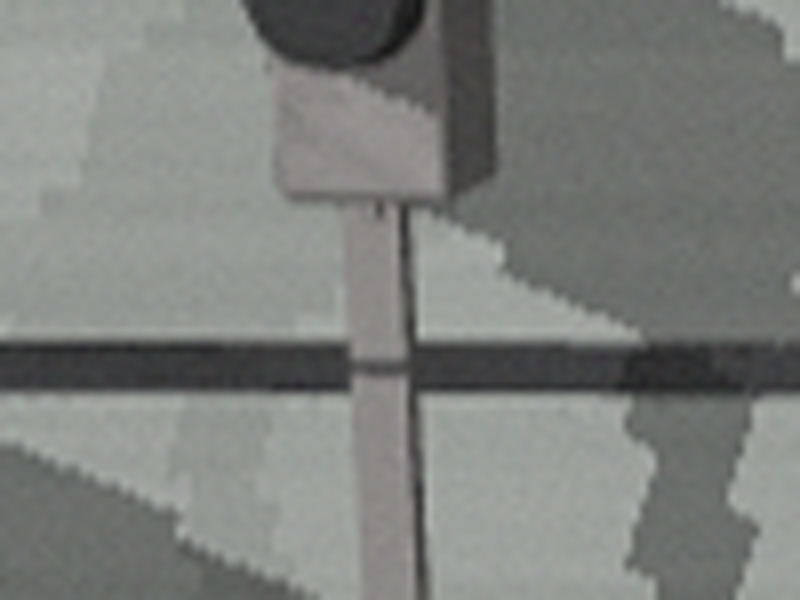

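View pics/s17.png

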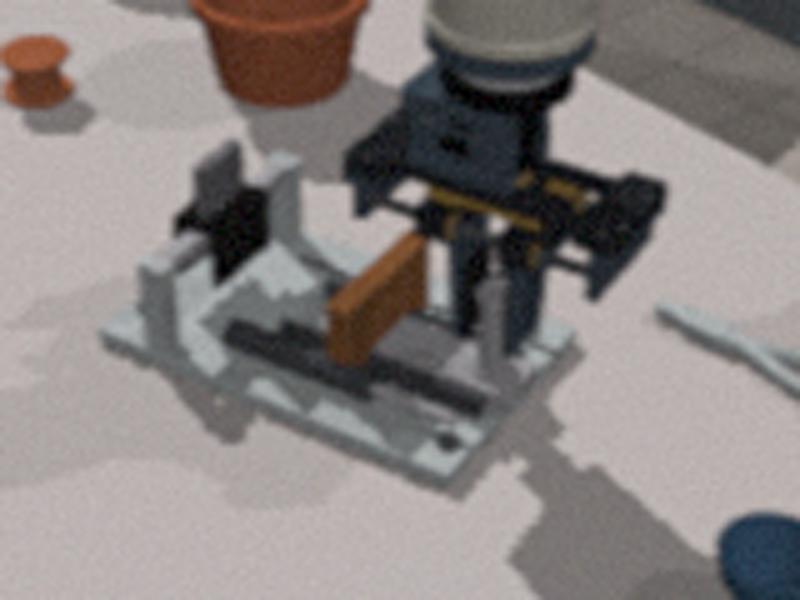

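View pics/sc17.png

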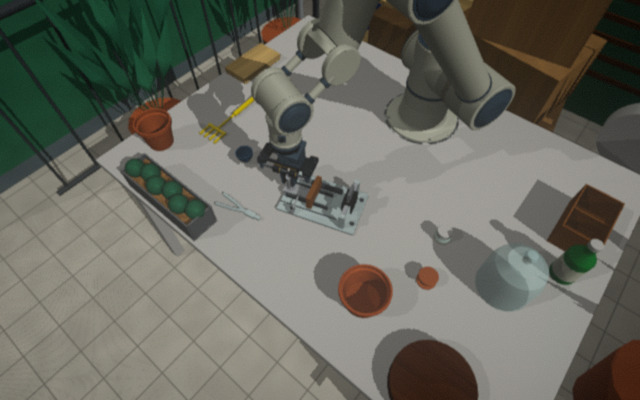

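```bash
python3 - <<'E'
from h import *
import pickle
c=pickle.load(open('c18.pkl','rb'))
for z in (.030,.032):
    a,b=[cl(bp(c,200+u/8-.44,90+v/8-.44,z)) for u,v in ((381,376),(379,358))];print(a-b)
E
python3 - <<'E'
from plant import *
print(job_done())
E
```

```text
[-0.07433542  1.27170921]
[-0.07358648  1.25889646]
the job is handed in; nothing more can be done
None
```

The rubber cover is hung over the fixed bar and released. The jaw is held at the marker clip's pointer, and I handed the job in at about 16.7 s with the gripper still holding it.

- **Cover:** I hung it while the jaw was still closed. The side and wrist pictures after release show it straddling the bar, and the final side picture shows it still there.
- **Jaw:** I pulled it out about 54 mm. In the last wrist picture the two pointer tips are level to within about 0.1 mm and about 1 mm apart. The arm held still over the last 0.6 s, varying by less than 0.1 mm, with the spring pulling at about 9 N.
- **Bystanders:** Nothing else looks moved in the final scene picture. I judged this by eye.

**What disagreed:** the fingers closed to 26 mm, not the 22 mm of the bare handle. They clamp the handle's cap, with small gaps to the shaft below. Gripping again about 8 mm lower (54.5 mm instead of 62.7 mm above the table) gave the same result. The jaw followed the gripper throughout the pull.

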